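Put the round-bottomed shakers away in the flip-lid caddy

ROBOT

A 6-joint arm with a two-finger parallel gripper is mounted at the origin on the work surface. World frame = base frame: x ahead of the robot, y to its left, z up, the work surface at z = 0. Lengths are in mm, angles in degrees, forces in N, time in s.
With the tool pointing down it reaches from about 300 to 850 mm from the base axis. Payload 4.2 kg.
Tool frame: the origin (TCP) lies at the very end of the fingers, on their centre line; the grasp point (between the pads) lies 19 mm behind it; z points along the fingers, y is the direction in which the jaws open and shut (so a half turn about z gives the same grasp; the last joint's range is limited). The gripper opens to 91 mm and grips with 3 to 60 N. Pads are 32 mm wide; open, the fingers measure 118 mm over their backs; the gripper's body (76 mm by 178 mm) begins 60 mm behind the grasp point.
Start: joints at [-64.973, 18.312, 89.639, -0, 72.044, -1.146], TCP at [253.626, -516.059, 213.976] pointing down, gripper open.
Joint ranges: [-177.97, 177.97], [-48.28, 115.42], [12.27, 149.76], [-77.06, 257.06], [2.81, 150.46], [-146.56, 146.56]. Speed limits (degrees/s): [147.25, 147.25, 180, 180, 180, 180].

INTERFACE

Orientations are given as [roll, pitch, yaw] about the fixed x, y, z axes, in that order (R = Rz(yaw) Ry(pitch) Rx(roll)).
In Python, from workcell import telemetry, grab_frame, job gives the robot as it stands.
- The arm moves only by the tool drive_tool, never from a script. Its argument "moves" is a list of rows, each an object of numbers: "claw": the closure, from -1 (fully open) to 1 (shut); "dx", "dy", "dz": the shift along the tool's x, y, z in units of 20 mm (1.0 is 20 mm); "yaw": the turn about the tool's z in units of 0.15 rad (1.0 is 0.15 rad). In form: [{"claw": .., "dx": .., "dy": .., "dz": .., "yaw": ..}, ...]. A call has 1 to 5 rows; each row shifts and turns the pose as measured when the row begins, along the tool's axes as they then stand; what a row does not reach is not made up. A row lasts 1/8 s, in which the tool goes at most 62.5 mm and 10.7 degrees, less where a joint would pass 70% of its speed; a pose out of reach is approached as far as the arm can. A call with a number of a shift or a turn outside -1 to 1 is refused whole. A call with a gripper value outside its range is refused whole. The fingers move at their own pace and stop on an object; "grip_force" is the grip in N (left out, the last holds). Time passes only in rows, so rows that do not move let the fingers close. It gives the time, the measured TCP pose, the force and the opening at its end, in the units of the state.
- telemetry.state(): the state, without advancing time (a new reading comes with each control period).
- grab_frame(name): name is "scene" or "top"; returns a dict with "color" (480x640x3 uint8, blue, green, red), "vertical_fov" (degrees; the focal length in pixels is half the picture's height over the tangent of half this angle, whatever the lens; pixels are square), "cx", "cy" (the principal point, pixels), "dist" ([k1, k2, p1, p2, k3] as OpenCV has them; the pictures are not rectified), "pose" (4x4, takes a point from camera to world coordinates). Camera axes: x right, y down, z forward; pixel columns grow to the right and rows downward; lengths in mm; the calibration is good to about 2 mm. A picture is of the moment at which its call begins. There is no depth.
- job.job_done(): hands the job in, once; it reports no verdict.
The state is a dict: "time_s": time; "qpos": joint angles; "qvel": joint speeds; "effort": joint torques, N m; "ee_pos": TCP position; "ee_rot": TCP orientation; "force": force on the tool from outside, world axes, zero at the start; "torque": the same for the moment, N m; "gripper_width": finger opening in mm.
Only numpy, scipy, OpenCV 4.12 (cv2) and the standard library are available. Lean on these libraries where they do the work, as an engineer would, in place of code of your own. Each camera call takes 0.05 s, during which the arm holds its last target.

TASK

Put the seasoning shakers away: press the caddy's thumb latch so that its sprung lid pops fully open, then stand every round-bottomed shaker on the sideboard upright in a wire ring of its own inside the caddy. When all are in, swing the lid over and snap it shut so that it stays latched, and leave the cup, the record weight, the jar and the coaster where they are.

Things in the scene. Friction and masses are not known exactly. Their poses are not given: they have to be found in the camera images.
- shaker0: weighted, round-bottomed steel seasoning shaker (self-righting, may rest leaning a little), 95 mm tall, 0.1 to 0.15 kg: a ball 56 mm in diameter at the bottom and above it a straight neck 25 mm in diameter from 56 to 95 mm above its origin. Origin: lowest point of the ball; z runs up along the neck. Best gripped by the neck. May be absent
- shaker1: weighted, round-bottomed steel seasoning shaker (self-righting, may rest leaning a little), 95 mm tall, 0.1 to 0.15 kg: a ball 56 mm in diameter at the bottom and above it a straight neck 25 mm in diameter from 56 to 95 mm above its origin. Origin: lowest point of the ball; z runs up along the neck. Best gripped by the neck. May be absent
- shaker2: weighted, round-bottomed steel seasoning shaker (self-righting, may rest leaning a little), 95 mm tall, 0.1 to 0.15 kg: a ball 56 mm in diameter at the bottom and above it a straight neck 25 mm in diameter from 56 to 95 mm above its origin. Origin: lowest point of the ball; z runs up along the neck. Best gripped by the neck. May be absent
- shaker3: weighted, round-bottomed steel seasoning shaker (self-righting, may rest leaning a little), 95 mm tall, 0.1 to 0.15 kg: a ball 56 mm in diameter at the bottom and above it a straight neck 25 mm in diameter from 56 to 95 mm above its origin. Origin: lowest point of the ball; z runs up along the neck. Best gripped by the neck. May be absent
- ring0 (a point): where the lowest point of a shaker lies when it stands seated in wire ring 0 of the caddy (44 mm across wire centres, 6 mm wire; ring top 17.5 mm, seat point 8 mm above the table). The four rings stand in a row, 66 mm apart, along the caddy's y. Axes are the caddy's: z up, x from the latch side to the hinge side. All rings are alike; any shaker may go in any ring
- ring1 (a point): where the lowest point of a shaker lies when it stands seated in wire ring 1 of the caddy (44 mm across wire centres, 6 mm wire; ring top 17.5 mm, seat point 8 mm above the table). The four rings stand in a row, 66 mm apart, along the caddy's y. Axes are the caddy's: z up, x from the latch side to the hinge side. All rings are alike; any shaker may go in any ring
- ring2 (a point): where the lowest point of a shaker lies when it stands seated in wire ring 2 of the caddy (44 mm across wire centres, 6 mm wire; ring top 17.5 mm, seat point 8 mm above the table). The four rings stand in a row, 66 mm apart, along the caddy's y. Axes are the caddy's: z up, x from the latch side to the hinge side. All rings are alike; any shaker may go in any ring
- ring3 (a point): where the lowest point of a shaker lies when it stands seated in wire ring 3 of the caddy (44 mm across wire centres, 6 mm wire; ring top 17.5 mm, seat point 8 mm above the table). The four rings stand in a row, 66 mm apart, along the caddy's y. Axes are the caddy's: z up, x from the latch side to the hinge side. All rings are alike; any shaker may go in any ring
- lid_hinge (a point): middle of the lid's hinge line, 45 mm above the table, at the caddy's back edge; line along y, x away from the latch side, z up. The caddy is fixed: a plywood tray (90 mm in x, 280 mm in y, walls to 44 mm) with four wire rings under a deep aluminium lid (90 x 280 mm, 69 mm high, walls 4 mm, roof 114 mm above the table when shut)
- lid (a joint): lid angle, rad: 0 shut (latched: up to 0.02, play), 1.75 fully open. A spring (0.15 N m shut, 0.085 open) swings it up and back over the hinge side when unlatched; open, its roof stands upright 70 mm behind the hinge, upper edge 120 mm above the table. To shut: push the roof from behind, over and down, then press its front edge (6 to 12 N) until the latch snaps over the lip
- lid_top (a point): point on the outside of the lid's roof, in the middle, 15 mm from its front (latch side) edge; moves with the lid. In the lid's own frame it lies 75 mm before and 69 mm above the hinge line; z is the outward normal of the roof, x points to the hinge side when shut
- latch (a joint): angle of the thumb latch, rad: 0 at rest, 0.35 fully pressed; the lid is let go at about 0.15. Sprung: at the pad about 1.5 N at rest to 4 N fully down; springs back by itself
- thumb_pad (a point): middle of the pressing area of the thumb latch, on its upper face 39 mm above the table: a dark steel paddle 42 mm wide (y), 6 mm thick, that sticks out from the middle of the caddy's front to 61 mm before the tray's front wall; this point is 12 mm from its free end and 49 mm before the front wall. Press down here; the pad sinks about 15 mm
- weight: steel record weight, 76 mm diameter, 55 mm high; to be left where it is. Origin: centre of its underside
- cup: white espresso cup, 62 mm wide, 56 mm high; to be left where it is. Origin: centre of its underside
- jar: amber jar, 72 mm diameter, 100 mm high; to be left where it is. Origin: centre of its underside
- coaster: cork coaster, 96 mm diameter, 8 mm high; to be left where it is. Origin: centre of its underside
Not all that is in view belongs to the job. Leave any blue look-alike of the shaker3 alone. What is shaped like the shaker2 but pink or purple is not meant.

How it is judged:
By the outcome, as a careful person would: the job done as asked, in the order asked, and still so for the second after the job is handed in, with the robot touching nothing.
Of shaker0, shaker1, shaker2, shaker3 only 3 to 4 are there at a start; the rules pass over those that are not, and their reading is None.
At some moment in a run one of shaker0, shaker1, shaker2, shaker3 may be knocked a few centimetres aside while the robot is not near it.
Once in a run the grip may slacken for a moment while it holds something.
It also fails if it takes over 208 s, if anything falls off the work surface, if the arm or the gripper's body presses on something with over 40 N, if the wrist force passes 120 N, or if a joint passes its speed limit or range.

## Working session

There is one attempt and no reset: what is moved stays moved. The work goes in short steps, Python scripts to look and compute and a tool call to move; the robot and the scene stay as the last step left them, time stands still between calls to the robot, and variables do not carry over. Pictures are saved under pics/ and viewed, and the job is handed in when it is done.

Besides the shell and the picture viewer there is one more tool, called after "Request:" by a JSON object that holds its "op" and its "data". drive_tool: Moves the arm, as the interface text tells. Its arguments: {"type":"object","properties":{"moves":{"type":"array"},"grip_force":{"type":"number"}},"required":["moves"]}

```bash
mkdir -p pics; ls; python3 - <<'E'
from workcell import telemetry, grab_frame, job
import cv2,numpy as np
print(telemetry.state())
for n in("scene","top"):
    f=grab_frame(n); cv2.imwrite(f"pics/{n}0.png",f["color"])
    print(n,f["vertical_fov"],f["cx"],f["cy"],f["dist"],np.round(f["pose"],4).tolist())
E
```

```text
pics
{'time_s': 0.0, 'qpos': array([-6.49747343e+01,  1.83523836e+01,  8.97072753e+01,  8.86508067e-05,
        7.20447746e+01, -1.14497324e+00]), 'qvel': array([-0.06722132, -0.07900437,  0.04619505, -0.02448274, -0.06387839,
        0.01003056]), 'effort': array([-7.40509277e-04, -4.12469137e+01, -2.31971633e+01,  7.25758960e-02,
        4.57237638e-02, -1.14084510e-04]), 'ee_pos': array([ 253.38815654, -515.58086403,  213.10696354]), 'ee_rot': array([-1.79895589e+02, -2.17107962e-03,  2.61702095e+01]), 'force': array([-0.42783872,  0.13350766, -1.03787198]), 'torque': array([-0.02599123,  0.00776526,  0.03748146]), 'gripper_width': 91.08795014076388}
scene 50.720672190139815 314.26959129337513 241.22716553256654 [-0.00341994  0.          0.          0.          0.        ] [[-0.3317, 0.7467, -0.5766, 1026.6828], [0.9433, 0.2699, -0.1933, 175.8631], [0.0113, -0.608, -0.7939, 863.5231], [0.0, 0.0, 0.0, 1.0]]
top 49.33779640441712 324.4794044374471 237.44567261198637 [-0.05305705  0.          0.          0.          0.        ] [[-0.0017, -0.9961, 0.0878, 364.6541], [-0.9997, 0.004, 0.0253, -34.0003], [-0.0256, -0.0877, -0.9958, 1162.4937], [0.0, 0.0, 0.0, 1.0]]
```

View pics/scene0.png

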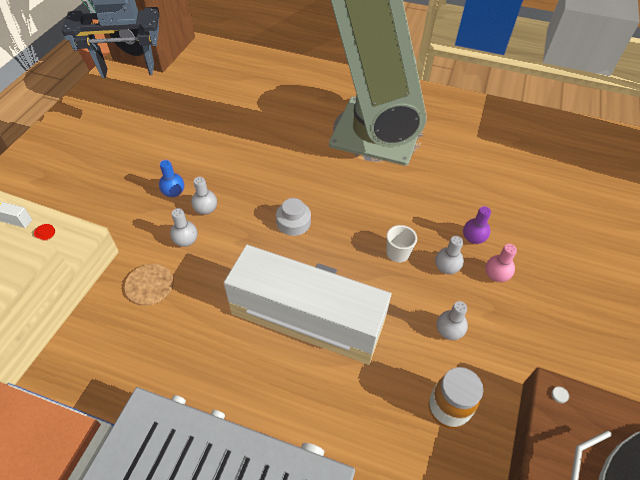

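View pics/top0.png

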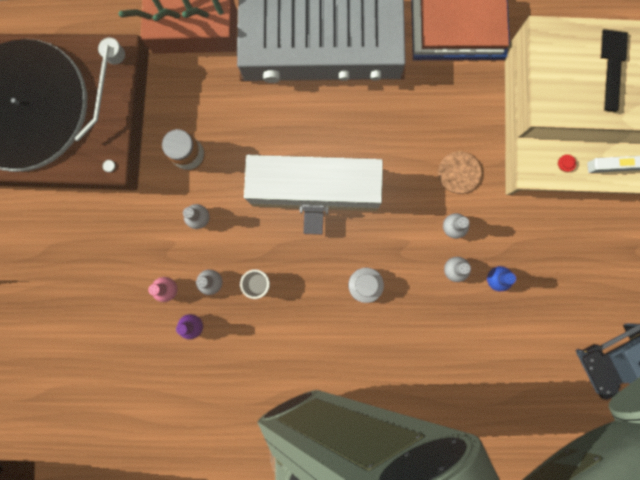

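```bash
cat > h.py <<'E'
import cv2,numpy as np
from workcell import telemetry, grab_frame, job
def K(f):
    fl=240/np.tan(np.radians(f["vertical_fov"])/2)
    return np.array([[fl,0,f["cx"]],[0,fl,f["cy"]],[0,0,1.]])
def ray(f,uv):
    p=cv2.undistortPoints(np.array([[uv]],float),K(f),np.array(f["dist"]))[0,0]
    R=np.array(f["pose"]); return R[:3,3],R[:3,:3]@np.array([p[0],p[1],1.])
def onz(f,uv,z):
    o,d=ray(f,uv); return o+d*(z-o[2])/d[2]
def tri(fs,uvs):
    A=np.zeros((3,3));b=np.zeros(3);rs=[]
    for f,uv in zip(fs,uvs):
        o,d=ray(f,uv);d=d/np.linalg.norm(d);P=np.eye(3)-np.outer(d,d);A+=P;b+=P@o;rs.append((o,P))
    X=np.linalg.solve(A,b);return X,[np.linalg.norm(P@(X-o)) for o,P in rs]
def proj(f,X):
    T=np.linalg.inv(np.array(f["pose"]))
    return cv2.projectPoints(np.array(X,float).reshape(-1,3),cv2.Rodrigues(T[:3,:3])[0],T[:3,3],K(f),np.array(f["dist"]))[0][:,0]
def crop(f,x0,y0,w,h,s,name):
    c=cv2.resize(f["color"][y0:y0+h,x0:x0+w],None,fx=s,fy=s,interpolation=cv2.INTER_CUBIC)
    cv2.imwrite("pics/"+name,c)
def st():
    s=telemetry.state();print({k:np.round(v,2).tolist() for k,v in s.items() if k in("time_s","ee_pos","ee_rot","force","gripper_width","qpos")})
    return s
E
python3 - <<'E'
from h import *
t=grab_frame("top");s=grab_frame("scene")
crop(t,140,140,130,200,3,"tl.png"); crop(t,235,140,160,110,5,"tc.png"); crop(t,430,140,100,160,3,"tr.png")
crop(s,210,230,200,140,4,"sc.png"); crop(s,150,150,80,110,5,"sl.png"); crop(s,420,190,110,160,3,"sr.png")
E
python3 -c "
import cv2,numpy as np
def pad(n):
    a=cv2.imread('pics/'+n);b=np.zeros((600,400,3),np.uint8);a=a[:600,:400];b[:a.shape[0],:a.shape[1]]=a;return b
cv2.imwrite('pics/a.png',np.hstack([pad('tl.png'),pad('tr.png')]))
cv2.imwrite('pics/b.png',np.hstack([pad('sl.png'),pad('sr.png')]))"
```

```text
(no output)
```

View pics/a.png

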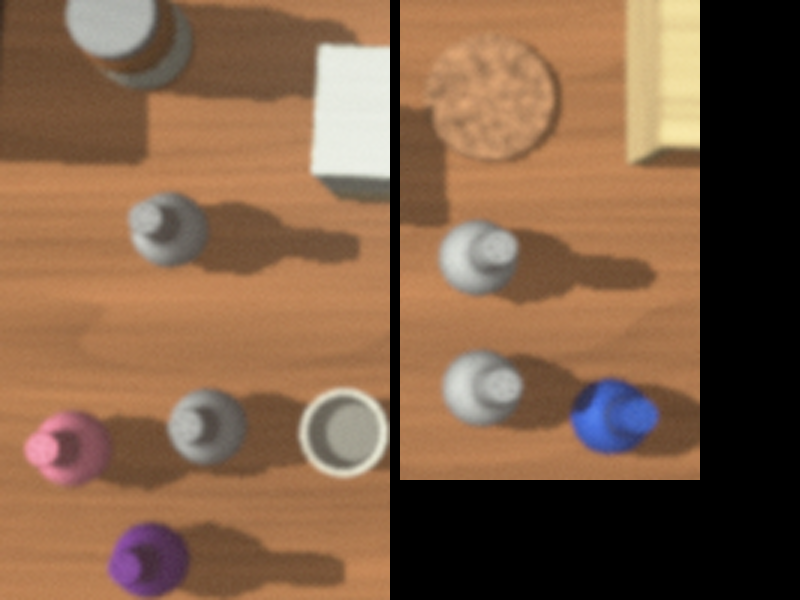

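View pics/b.png

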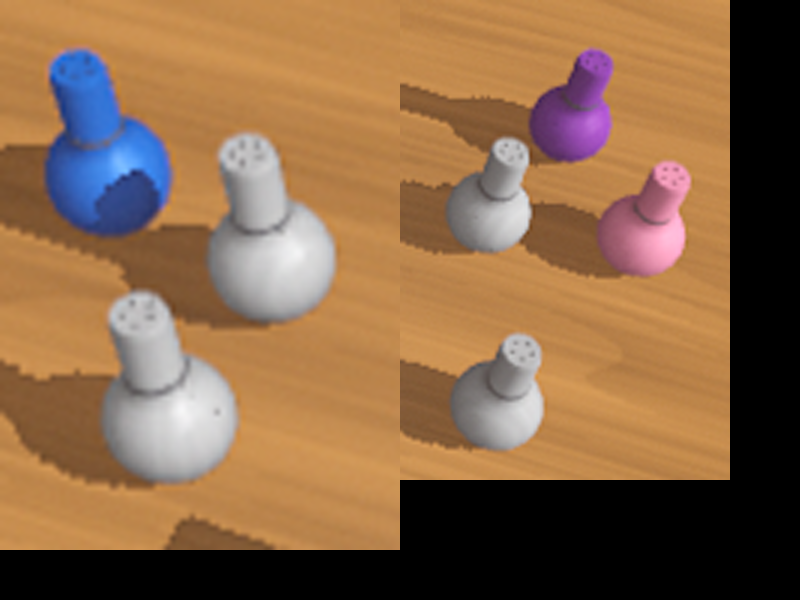

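View pics/tc.png

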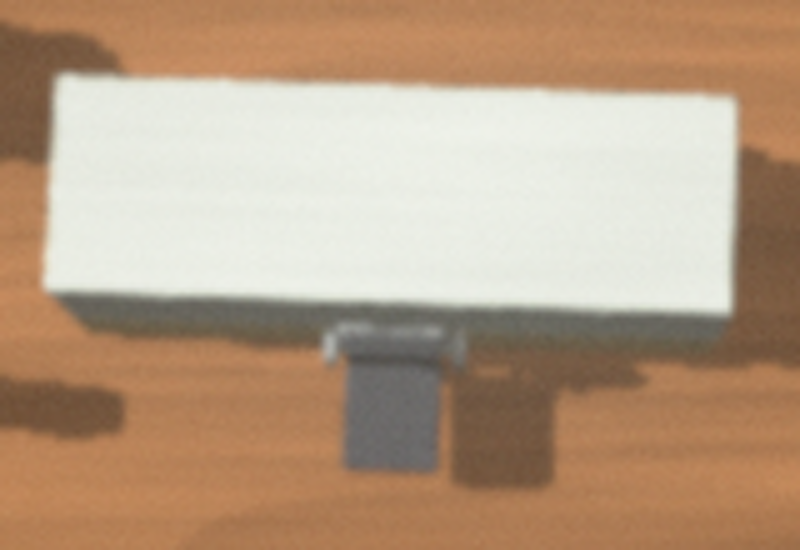

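View pics/sc.png

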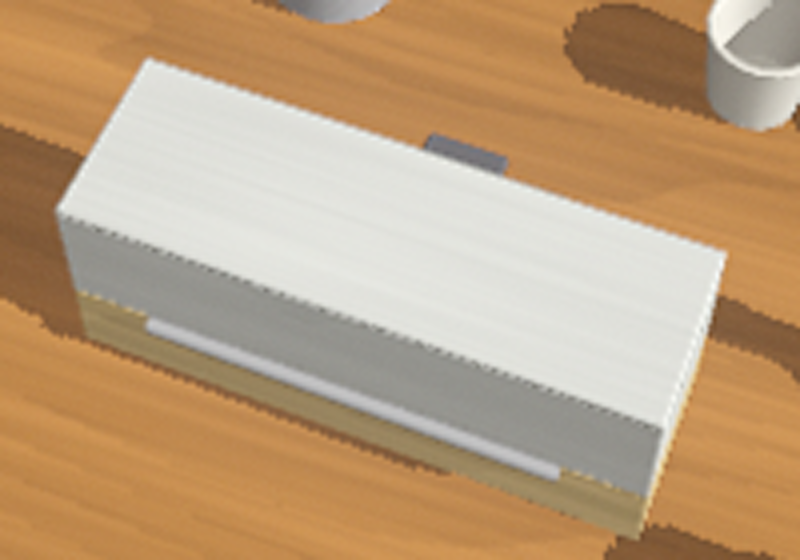

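```bash
python3 - <<'E'
from h import *
t=grab_frame("top");s=grab_frame("scene");fs=[t,s]
D={"A":((189,212.4),(196.3,216.3),(460,307),(452,324.6)),
"B":((203,281.3),(208.7,282),(456.3,239.6),(449.3,259.9)),
"C":((462.3,221.3),(455.6,225.6),(177.6,212),(183.6,233)),
"D":((463.7,268.3),(456.9,269),(199.2,180),(204,201.2))}
for k,(tc,tb,sc,sb) in D.items():
    c,e=tri(fs,[tc,sc]);b,e2=tri(fs,[tb,sb])
    print(k,c.round(1),np.round(e,1),b.round(1),np.round(e2,1))
T=[(246,154.5),(382,158.9),(381,202.4),(243.7,197.7)];S=[(375,336.8),(224.5,282.6),(247,244.8),(390.7,293.2)]
for a,b in zip(T,S):
    X,e=tri(fs,[a,b]);print(X.round(1),np.round(e,1),onz(t,a,114)[:2].round(1),onz(s,b,114)[:2].round(1))
# pad front edge (z39)
for uv in[(235+344/5-.4,140+470/5-.4),(235+438/5-.4,140+470/5-.4)]:print(onz(t,uv,39).round(1))
# others: cup rim, weight top, jar
print('cup',onz(t,(255,284),56).round(),'weight',onz(t,(367,285.5),55).round(),'blue',onz(t,(501,279),28).round(),'jar',onz(t,(177,145),100).round(),'pink',onz(t,(163,290),28).round(),'purp',onz(t,(190,327),28).round())
E
```

```text
A [513.3 277.2  87.3] [0.2 0.2] [513.4 278.4  23.2] [0.9 0.9]
B [369.2 244.4  91.6] [0.5 0.5] [368.3 247.5  24.2] [1.2 1.2]
C [ 491.4 -290.8   94.6] [1.1 1.1] [ 490.3 -292.8   25.1] [1.3 1.3]
D [ 395.3 -292.3   92.2] [1.6 1.6] [ 395.6 -293.2   25.7] [1.3 1.3]
[630.7 153.2 108.8] [1.6 1.6] [629.  153.8] [633.9 151.8]
[ 618.9 -125.9  108.8] [0.4 0.4] [ 617.5 -125. ] [ 621.8 -124.2]
[ 528.8 -122.7  108.6] [0.4 0.4] [ 527.8 -121.9] [ 532.5 -121. ]
[540.3 156.8 108.7] [1.5 1.5] [539.1 157.3] [544.3 155.5]
[472.2  40.1  39. ]
[472.   -0.5  39. ]
cup [364. 142.  56.] weight [360. -95.  55.] blue [ 373. -386.   28.] jar [655. 303. 100.] pink [350. 349.  28.] purp [270. 287.  28.]
```

Request:
{"op": "drive_tool", "data": {"moves": [{"claw": 1, "dx": 1, "dy": -1, "dz": 0, "yaw": 0.83}, {"claw": 1, "dx": 0.8, "dy": -1, "dz": 0, "yaw": 0.83}, {"claw": 1, "dx": 0.6, "dy": -1, "dz": 0, "yaw": 0.83}, {"claw": 1, "dx": 0.5, "dy": -1, "dz": 0, "yaw": 0.83}, {"claw": 1, "dx": 0.5, "dy": -1, "dz": 0, "yaw": 0}], "grip_force": 20}}

```text
time_s: 0.92
ee_pos: [299.3, -400.8, 213.0]
ee_rot: [-180.0, 0.0, -3.5]
force: [-0.1, 0.5, 0.6]
gripper_width: 44.0
```

Request:
{"op": "drive_tool", "data": {"moves": [{"claw": 1, "dx": 0.4, "dy": -1, "dz": 0.3, "yaw": 0}, {"claw": 1, "dx": 0.4, "dy": -1, "dz": 0.3, "yaw": 0}, {"claw": 1, "dx": 0.4, "dy": -1, "dz": 0.3, "yaw": 0}, {"claw": 1, "dx": 0.4, "dy": -1, "dz": 0.3, "yaw": 0}, {"claw": 1, "dx": 0.4, "dy": -1, "dz": 0.3, "yaw": 0}]}}

```text
time_s: 1.55
ee_pos: [346.9, -300.3, 182.9]
ee_rot: [180.0, -0.1, -3.5]
force: [-0.2, -0.3, -0.7]
gripper_width: 0.7
```

Request:
{"op": "drive_tool", "data": {"moves": [{"claw": 1, "dx": 0.4, "dy": -1, "dz": 0.3, "yaw": 0}, {"claw": 1, "dx": 0.4, "dy": -1, "dz": 0.3, "yaw": 0}, {"claw": 1, "dx": 0.4, "dy": -1, "dz": 0.3, "yaw": 0}, {"claw": 1, "dx": 0.4, "dy": -1, "dz": 0.3, "yaw": 0}, {"claw": 1, "dx": 0.4, "dy": -1, "dz": 0.3, "yaw": 0}]}}

```text
time_s: 2.17
ee_pos: [394.3, -199.6, 152.3]
ee_rot: [179.9, -0.1, -3.5]
force: [-0.1, 1.4, -0.4]
gripper_width: 0.6
```

Request:
{"op": "drive_tool", "data": {"moves": [{"claw": 1, "dx": 0.4, "dy": -1, "dz": 0.3, "yaw": 0}, {"claw": 1, "dx": 0.4, "dy": -1, "dz": 0.3, "yaw": 0}, {"claw": 1, "dx": 0.4, "dy": -1, "dz": 0.3, "yaw": 0}, {"claw": 1, "dx": 0.4, "dy": -1, "dz": 0.3, "yaw": 0}, {"claw": 1, "dx": 0.4, "dy": -1, "dz": 0.3, "yaw": 0}]}}

```text
time_s: 2.8
ee_pos: [442.0, -98.9, 121.7]
ee_rot: [179.9, -0.2, -3.5]
force: [-0.3, 0.0, 0.7]
gripper_width: 0.2
```

Request:
{"op": "drive_tool", "data": {"moves": [{"claw": 1, "dx": 0.3, "dy": -1, "dz": 0, "yaw": -0.13}, {"claw": 1, "dx": 0.3, "dy": -1, "dz": 0, "yaw": 0}, {"claw": 1, "dx": 0.3, "dy": -1, "dz": 0.5, "yaw": 0}, {"claw": 1, "dx": 0.3, "dy": -1, "dz": 1, "yaw": 0}, {"claw": 1, "dx": 0.3, "dy": -1, "dz": 1, "yaw": 0}]}}

```text
time_s: 3.42
ee_pos: [479.5, 2.9, 71.8]
ee_rot: [179.9, -0.5, -2.4]
force: [0.3, -0.3, -0.0]
gripper_width: 0.6
```

Request:
{"op": "drive_tool", "data": {"moves": [{"claw": 1, "dx": 0.2, "dy": -0.9, "dz": 0.6, "yaw": 0}, {"claw": 1, "dx": 0, "dy": 0, "dz": 0, "yaw": 0}]}}

```text
time_s: 3.68
ee_pos: [483.9, 22.1, 58.3]
ee_rot: [179.9, -0.3, -2.2]
force: [-0.6, 0.1, -0.4]
gripper_width: 0.2
```

```bash
python3 - <<'E'
from h import *
t=grab_frame("top");s=grab_frame("scene");q=st()
p=q["ee_pos"];print(proj(t,p),proj(s,p))
a=proj(t,p)[0].astype(int);b=proj(s,p)[0].astype(int)
c1=cv2.resize(t["color"][a[1]-50:a[1]+50,a[0]-40:a[0]+40],None,fx=5,fy=5);c2=cv2.resize(s["color"][b[1]-50:b[1]+50,b[0]-40:b[0]+40],None,fx=5,fy=5)
print(a-[40,50],b-[40,50]);cv2.imwrite("pics/c.png",np.hstack([c1,c2]))
E
```

```text
{'time_s': 3.78, 'qpos': [1.24, 19.3, 113.93, -0.19, 46.36, 93.69], 'ee_pos': [484.26, 21.21, 59.21], 'ee_rot': [179.89, -0.42, -2.32], 'force': [-0.24, -0.08, 1.37], 'gripper_width': 0.35}
[[311.67978884 227.01795447]] [[327.15769812 263.04774528]]
[271 177] [287 213]
```

View pics/c.png

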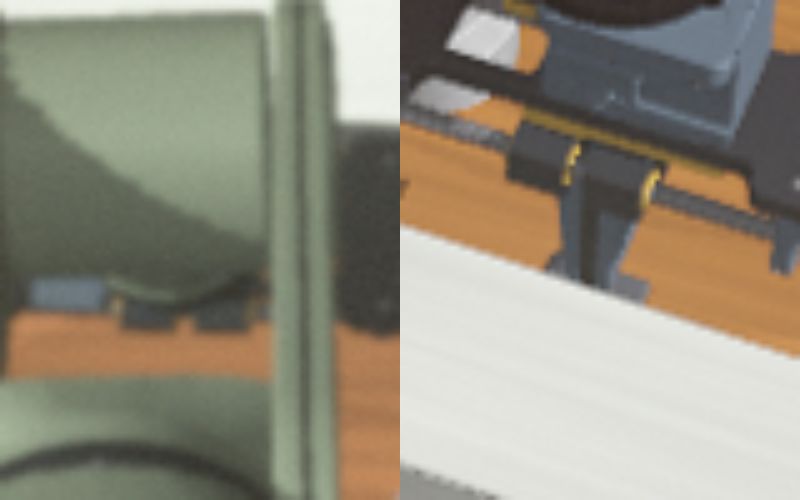

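Request:
{"op": "drive_tool", "data": {"moves": [{"claw": 1, "dx": 0, "dy": 0, "dz": 0.6, "yaw": 0}, {"claw": 1, "dx": 0, "dy": 0, "dz": 0.4, "yaw": 0}, {"claw": 1, "dx": 0, "dy": 0, "dz": 0.3, "yaw": 0}, {"claw": 1, "dx": 0, "dy": 0, "dz": 0.3, "yaw": 0}]}}

```text
time_s: 4.28
ee_pos: [486.2, 19.8, 27.8]
ee_rot: [179.9, -0.7, -2.5]
force: [-6.0, 1.6, 30.2]
gripper_width: 0.4
```

Request:
{"op": "drive_tool", "data": {"moves": [{"claw": 1, "dx": 0, "dy": 0, "dz": -0.3, "yaw": 0}, {"claw": 1, "dx": 0, "dy": 0, "dz": 0, "yaw": 0}]}}

```text
time_s: 4.53
ee_pos: [485.3, 19.8, 33.9]
ee_rot: [179.9, -0.6, -2.5]
force: [-0.2, 0.7, 3.5]
gripper_width: 0.7
```

```bash
python3 - <<'E'
from h import *
s=grab_frame("scene");st();cv2.imwrite("pics/s1.png",s["color"])
E
```

```text
{'time_s': 4.58, 'qpos': [1.04, 21.38, 115.58, -0.13, 42.41, 93.65], 'ee_pos': [485.36, 19.8, 33.72], 'ee_rot': [179.95, -0.63, -2.51], 'force': [-1.99, 0.31, 4.72], 'gripper_width': 0.28}
```

View pics/s1.png

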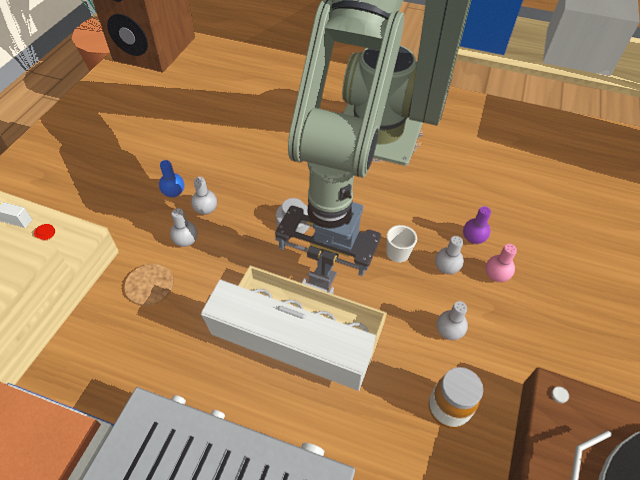

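Request:
{"op": "drive_tool", "data": {"moves": [{"claw": 1, "dx": 0, "dy": 0, "dz": -1, "yaw": 0}, {"claw": -0.4, "dx": 0, "dy": -0.5, "dz": -1, "yaw": 0}, {"claw": -0.4, "dx": 0, "dy": -1, "dz": -1, "yaw": 0}, {"claw": -0.4, "dx": 0, "dy": -1, "dz": -1, "yaw": 0}, {"claw": -0.4, "dx": 0, "dy": -1, "dz": -0.6, "yaw": 0}]}}

```text
time_s: 5.2
ee_pos: [487.1, 89.5, 124.6]
ee_rot: [179.8, -0.4, -2.7]
force: [0.3, -0.6, 0.9]
gripper_width: 37.5
```

Request:
{"op": "drive_tool", "data": {"moves": [{"claw": -0.4, "dx": 0, "dy": -1, "dz": 0, "yaw": 0}, {"claw": -0.4, "dx": 0, "dy": -1, "dz": 0, "yaw": 0}, {"claw": -0.4, "dx": 0, "dy": -1, "dz": 0, "yaw": 0}, {"claw": -0.4, "dx": 0, "dy": -1, "dz": 0, "yaw": 0}, {"claw": -0.4, "dx": 0, "dy": -1, "dz": 0, "yaw": 0}]}}

```text
time_s: 5.82
ee_pos: [492.8, 191.9, 122.4]
ee_rot: [179.7, -0.5, -2.7]
force: [0.6, 0.6, -0.3]
gripper_width: 63.9
```

```bash
python3 - <<'E'
from h import *
t=grab_frame("top");s=grab_frame("scene");q=st()
cv2.imwrite("pics/t2.png",t["color"]);cv2.imwrite("pics/s2.png",s["color"])
p=q["ee_pos"];print(proj(t,p),proj(s,p))
crop(s,*(proj(s,p)[0].astype(int)-[50,60]),130,110,5,"s2c.png");print(proj(s,p)[0].astype(int)-[50,60])
crop(s,200,230,200,150,4,"s2d.png")
E
```

```text
{'time_s': 5.92, 'qpos': [20.39, 18.45, 103.74, -0.51, 57.38, 113.21], 'ee_pos': [493.01, 192.84, 122.57], 'ee_rot': [179.77, -0.56, -2.54], 'force': [-0.55, -0.16, -0.35], 'gripper_width': 63.79}
[[225.18398155 219.72967945]] [[419.01484591 273.33579561]]
[369 213]
```

View pics/s2c.png

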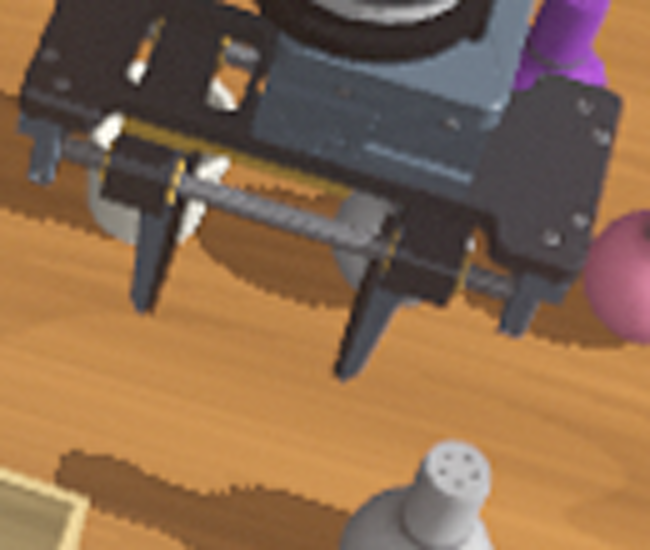

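View pics/t2.png

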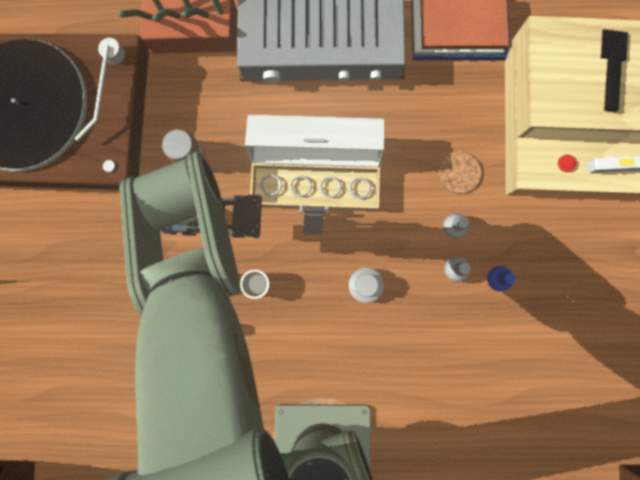

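View pics/s2d.png

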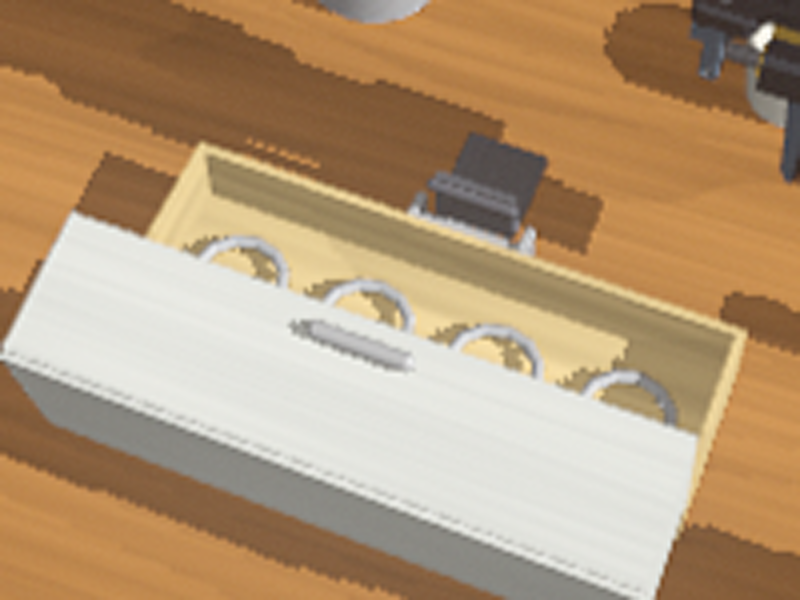

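```bash
python3 - <<'E'
from h import *
s=grab_frame("scene");t=grab_frame("top");q=st();p=q["ee_pos"]
for dx in(-16,0,16):
  for dy in(-38,-32,32,38):
    print(dx,dy,(proj(s,p+[dx,dy,0])[0]-[369,213]).round(1)*5)
crop(t,235,105,160,115,5,"t2c.png")
E
```

```text
{'time_s': 6.02, 'qpos': [20.27, 18.39, 103.81, -0.56, 57.42, 113.17], 'ee_pos': [492.63, 191.24, 122.72], 'ee_rot': [179.71, -0.53, -2.6], 'force': [-0.08, 0.07, 0.1], 'gripper_width': 63.96}
-16 -38 [151.5 234.5]
-16 -32 [168.  239.5]
-16 32 [344.5 289.5]
-16 38 [361. 294.]
0 -38 [141. 269.]
0 -32 [157.5 274. ]
0 32 [335.5 325. ]
0 38 [352.5 330. ]
16 -38 [130.  304.5]
16 -32 [147.  309.5]
16 32 [327.  361.5]
16 38 [344.  366.5]
```

View pics/t2c.png

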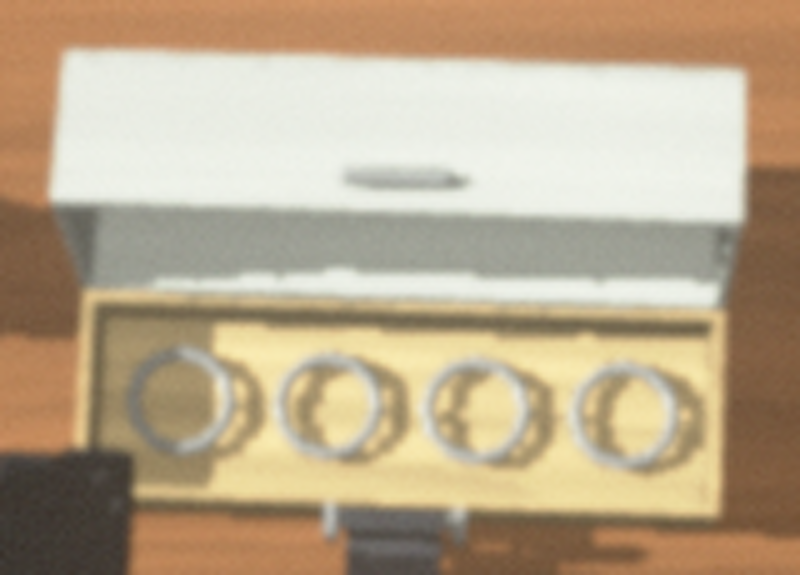

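```bash
python3 - <<'E'
from h import *
t=grab_frame("top");s=grab_frame("scene");fs=[t,s]
o=np.array([-1.6,-1.4])
D={"A":((189,212.4),(196.3,216.3),(460,307),(452,324.6)),
"B":((203,281.3),(208.7,282),(456.3,239.6),(449.3,259.9)),
"C":((462.3,221.3),(455.6,225.6),(177.6,212),(183.6,233)),
"D":((463.7,268.3),(456.9,269),(199.2,180),(204,201.2))}
for k,(tc,tb,sc,sb) in D.items():
    print(k,"tri",tri(fs,[tc,sc+o])[0].round(1),"top",onz(t,tc,95)[:2].round(1),onz(t,tb,28)[:2].round(1),"scene",onz(s,sc+o,95)[:2].round(1),onz(s,sb+o,28)[:2].round(1))
T=[(246,154.5),(382,158.9),(381,202.4),(243.7,197.7)];S=[(375,336.8),(224.5,282.6),(247,244.8),(390.7,293.2)]
for a,b in zip(T,S):
    X,e=tri(fs,[a,b+o]);print(X.round(1),np.round(e,1),onz(t,a,114)[:2].round(1),onz(s,b+o,114)[:2].round(1))
R=[(180,400),(329,406),(476,411),(624,416)]
for r in R: print('ring',onz(t,(235+(r[0]+.5)/5-.5,105+(r[1]+.5)/5-.5),14.5)[:2].round(1))
E
```

```text
A tri [513.1 275.   90.5] top [512.2 275.2] [512.7 278. ] scene [516.6 273. ] [514.7 273.7]
B tri [369.4 242.   95.4] top [369.3 243. ] [368.  247.8] scene [369.5 241.1] [369.3 242.3]
C tri [ 491.6 -291.4   98.7] top [ 490.9 -289.7] [ 489.4 -290.9] scene [ 489.7 -296.5] [ 490.3 -297.5]
D tri [ 395.9 -293.    96.5] top [ 394.6 -290.2] [ 395.  -291.5] scene [ 395.3 -297.3] [ 395.1 -298.4]
[630.3 151.4 111.7] [2.9 2.9] [629.  153.8] [632.4 148.6]
[ 618.6 -126.9  112.3] [1.9 1.9] [ 617.5 -125. ] [ 620.1 -128.1]
[ 528.8 -123.9  112.2] [2. 2.] [ 527.8 -121.9] [ 530.5 -125.1]
[540.1 154.9 111.9] [2.9 2.9] [539.1 157.3] [542.5 152.2]
ring [584.9 115.4]
ring [581.7  48.7]
ring [579.  -16.9]
ring [576.3 -82.7]
```

Request:
{"op": "drive_tool", "data": {"moves": [{"claw": -0.4, "dx": 0.16, "dy": -0.85, "dz": 0, "yaw": 0}, {"claw": -0.4, "dx": 0.16, "dy": -0.85, "dz": 0, "yaw": 0}, {"claw": -0.4, "dx": 0.16, "dy": -0.85, "dz": 0, "yaw": 0}, {"claw": -0.4, "dx": 0.16, "dy": -0.85, "dz": 0, "yaw": 0}, {"claw": -0.4, "dx": 0.16, "dy": -0.85, "dz": 0, "yaw": 0}]}}

```text
time_s: 6.75
ee_pos: [514.5, 279.5, 122.9]
ee_rot: [179.8, -0.6, -2.8]
force: [0.0, -0.2, -0.5]
gripper_width: 63.5
```

Request:
{"op": "drive_tool", "data": {"moves": [{"claw": -0.4, "dx": 0, "dy": 0, "dz": 0.8, "yaw": 0}, {"claw": -0.4, "dx": 0, "dy": 0, "dz": 0.8, "yaw": 0}]}}

```text
time_s: 7.0
ee_pos: [515.4, 281.2, 89.7]
ee_rot: [179.8, -0.7, -2.7]
force: [0.4, -0.5, 0.4]
gripper_width: 63.8
```

```bash
python3 - <<'E'
from h import *
s=grab_frame("scene");q=st();crop(s,385,230,140,110,5,"s3.png")
E
```

```text
{'time_s': 7.05, 'qpos': [27.77, 25.15, 98.65, -0.62, 55.93, 120.81], 'ee_pos': [514.18, 280.39, 87.41], 'ee_rot': [179.69, -0.49, -2.7], 'force': [-0.01, -0.27, -0.68], 'gripper_width': 63.73}
```

View pics/s3.png

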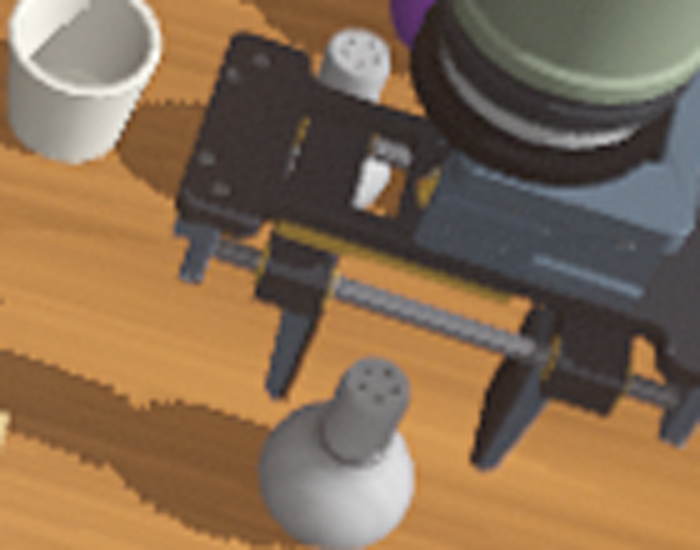

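Request:
{"op": "drive_tool", "data": {"moves": [{"claw": -0.4, "dx": 0, "dy": 0.2, "dz": 0.75, "yaw": 0}, {"claw": -0.4, "dx": 0, "dy": 0, "dz": 0.75, "yaw": 0}, {"claw": 1, "dx": 0, "dy": 0, "dz": 0, "yaw": 0}, {"claw": 1, "dx": 0, "dy": 0, "dz": 0, "yaw": 0}, {"claw": 1, "dx": 0, "dy": 0, "dz": 0, "yaw": 0}], "grip_force": 25}}

```text
time_s: 7.68
ee_pos: [513.4, 274.2, 54.6]
ee_rot: [179.6, -0.3, -2.8]
force: [-0.3, -0.5, -0.4]
gripper_width: 36.4
```

Request:
{"op": "drive_tool", "data": {"moves": [{"claw": 1, "dx": 0, "dy": 0, "dz": 0, "yaw": 0}, {"claw": 1, "dx": 0, "dy": 0, "dz": -1, "yaw": 0}, {"claw": 1, "dx": 0, "dy": 0, "dz": -1, "yaw": 0}]}}

```text
time_s: 8.05
ee_pos: [512.2, 274.2, 94.7]
ee_rot: [179.5, -0.2, -2.8]
force: [-0.1, 0.1, -0.8]
gripper_width: 24.6
```

Request:
{"op": "drive_tool", "data": {"moves": [{"claw": 1, "dx": 0.5, "dy": 0.97, "dz": -0.4, "yaw": 0}, {"claw": 1, "dx": 0.5, "dy": 0.97, "dz": -0.4, "yaw": 0}, {"claw": 1, "dx": 0.5, "dy": 0.97, "dz": -0.4, "yaw": 0}, {"claw": 1, "dx": 0.5, "dy": 0.97, "dz": -0.3, "yaw": 0}, {"claw": 1, "dx": 0.5, "dy": 0.97, "dz": 0, "yaw": 0}]}}

```text
time_s: 8.68
ee_pos: [558.7, 174.5, 129.3]
ee_rot: [179.6, -0.4, -2.6]
force: [0.1, -0.2, -1.9]
gripper_width: 24.4
```

Request:
{"op": "drive_tool", "data": {"moves": [{"claw": 1, "dx": 0.5, "dy": 0.97, "dz": 0, "yaw": 0}, {"claw": 1, "dx": 0.5, "dy": 0.97, "dz": 0, "yaw": 0}, {"claw": 1, "dx": 0.5, "dy": 0.9, "dz": 0, "yaw": 0}, {"claw": 1, "dx": 0, "dy": 0, "dz": 0, "yaw": 0}]}}

```text
time_s: 9.18
ee_pos: [587.2, 113.3, 130.3]
ee_rot: [179.7, -0.5, -2.7]
force: [0.0, 0.2, -1.4]
gripper_width: 24.6
```

Request:
{"op": "drive_tool", "data": {"moves": [{"claw": 1, "dx": -0.1, "dy": -0.1, "dz": 0.8, "yaw": 0}, {"claw": 1, "dx": 0, "dy": 0, "dz": 0.8, "yaw": 0}, {"claw": 1, "dx": 0, "dy": 0, "dz": 0.7, "yaw": 0}, {"claw": 1, "dx": 0, "dy": 0, "dz": 0.4, "yaw": 0}]}}

```text
time_s: 9.68
ee_pos: [584.0, 117.0, 71.8]
ee_rot: [179.7, -0.3, -2.6]
force: [0.0, -0.4, -1.9]
gripper_width: 24.6
```

```bash
python3 - <<'E'
from h import *
s=grab_frame("scene");t=grab_frame("top");q=st();crop(s,300,220,140,110,5,"s4.png");crop(t,220,110,180,120,4,"t4.png")
E
```

```text
{'time_s': 9.78, 'qpos': [10.42, 26.88, 98.24, -0.47, 54.67, 103.29], 'ee_pos': [583.82, 116.8, 71.95], 'ee_rot': [179.67, -0.28, -2.59], 'force': [-0.4, 0.67, -0.72], 'gripper_width': 24.55}
```

View pics/s4.png

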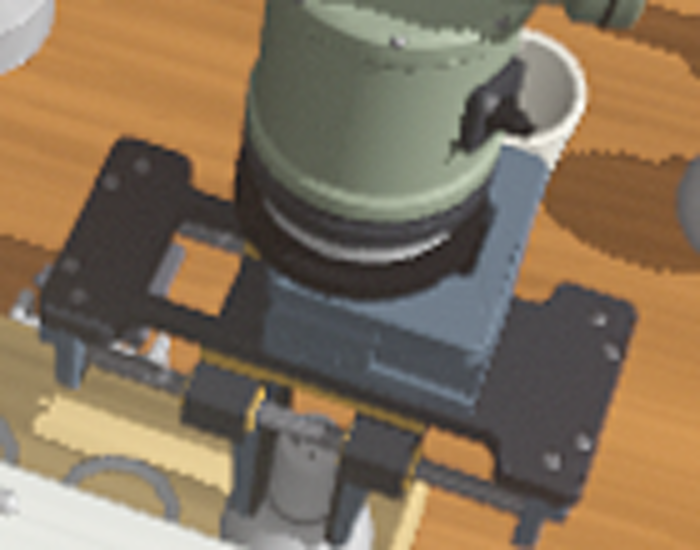

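View pics/t4.png

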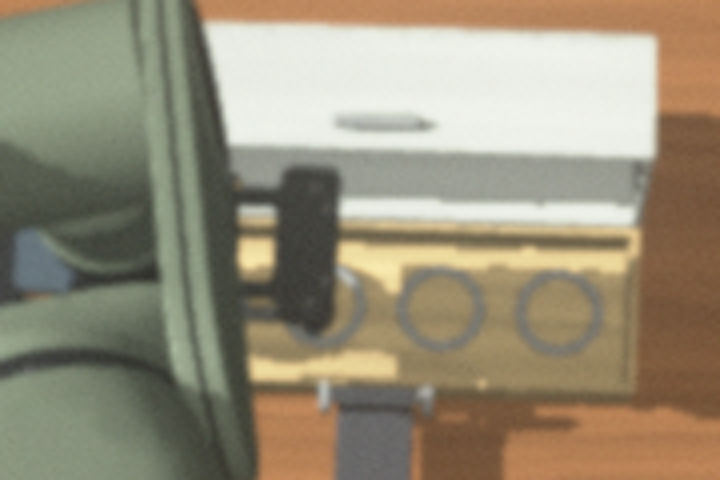

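Request:
{"op": "drive_tool", "data": {"moves": [{"claw": 1, "dx": 0.05, "dy": 0.05, "dz": 0.3, "yaw": 0}, {"claw": 1, "dx": 0, "dy": 0, "dz": 0.1, "yaw": 0}, {"claw": 1, "dx": 0, "dy": 0, "dz": 0, "yaw": 0}]}}

```text
time_s: 10.15
ee_pos: [586.1, 115.3, 66.1]
ee_rot: [179.7, -0.5, -2.6]
force: [-0.5, -0.1, -1.2]
gripper_width: 24.2
```

Request:
{"op": "drive_tool", "data": {"moves": [{"claw": 1, "dx": 0, "dy": 0, "dz": 0.2, "yaw": 0}, {"claw": 1, "dx": 0, "dy": 0, "dz": 0, "yaw": 0}]}}

```text
time_s: 10.4
ee_pos: [586.9, 115.0, 66.4]
ee_rot: [179.7, -0.7, -2.6]
force: [-0.3, 0.0, -1.7]
gripper_width: 23.9
```

Request:
{"op": "drive_tool", "data": {"moves": [{"claw": 1, "dx": 0, "dy": 0, "dz": 0.25, "yaw": 0}, {"claw": 1, "dx": 0, "dy": 0, "dz": 0.1, "yaw": 0}]}}

```text
time_s: 10.65
ee_pos: [588.0, 115.0, 65.9]
ee_rot: [179.7, -0.9, -2.6]
force: [-4.3, -0.7, 5.4]
gripper_width: 24.3
```

Request:
{"op": "drive_tool", "data": {"moves": [{"claw": 1, "dx": -0.15, "dy": 0, "dz": -0.1, "yaw": 0}, {"claw": 0.2, "dx": 0, "dy": 0, "dz": 0, "yaw": 0}, {"claw": 0, "dx": 0, "dy": 0, "dz": 0, "yaw": 0}, {"claw": 0, "dx": 0, "dy": 0, "dz": 0, "yaw": 0}]}}

```text
time_s: 11.15
ee_pos: [585.9, 115.4, 67.4]
ee_rot: [179.8, -1.0, -2.6]
force: [0.1, 0.9, 0.4]
gripper_width: 45.3
```

Request:
{"op": "drive_tool", "data": {"moves": [{"claw": 0, "dx": 0, "dy": 0, "dz": -1, "yaw": 0}, {"claw": 0, "dx": 0, "dy": 0, "dz": -1, "yaw": 0}, {"claw": 0, "dx": -1, "dy": 0, "dz": -1, "yaw": 0}, {"claw": -0.3, "dx": -1, "dy": 0, "dz": -0.4, "yaw": 0}, {"claw": -0.3, "dx": -1, "dy": 0, "dz": 0, "yaw": 0}]}}

```text
time_s: 11.78
ee_pos: [523.8, 118.6, 134.1]
ee_rot: [179.8, -0.9, -2.6]
force: [-0.1, 0.5, -0.3]
gripper_width: 59.0
```

```bash
python3 - <<'E'
from h import *
s=grab_frame("scene");t=grab_frame("top");q=st();cv2.imwrite("pics/s5.png",s["color"]);crop(t,220,110,180,120,4,"t5.png");cv2.imwrite("pics/t5f.png",t["color"])
E
```

```text
{'time_s': 11.88, 'qpos': [11.84, 18.19, 102.3, -0.55, 58.84, 104.71], 'ee_pos': [522.0, 118.38, 133.54], 'ee_rot': [179.71, -0.76, -2.58], 'force': [0.33, -0.87, -0.09], 'gripper_width': 59.42}
```

View pics/s5.png

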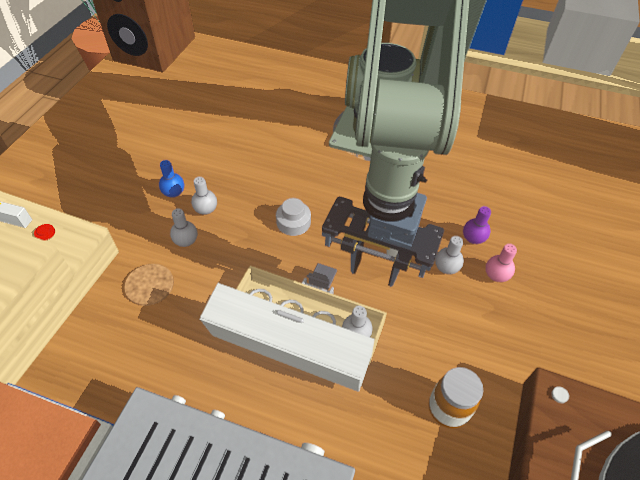

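View pics/t5f.png

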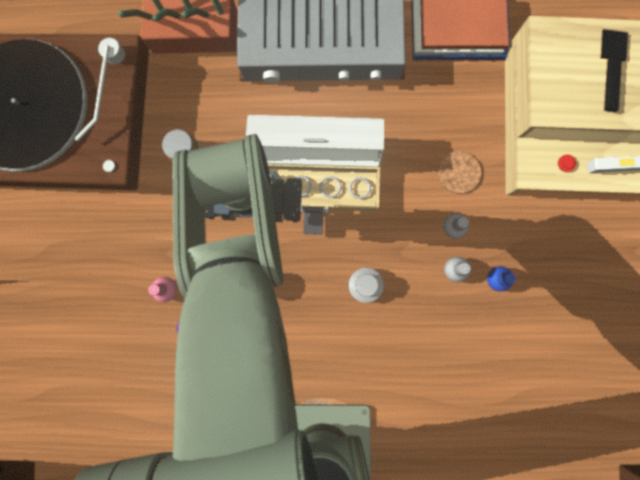

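Request:
{"op": "drive_tool", "data": {"moves": [{"claw": -0.3, "dx": -1, "dy": -0.74, "dz": 0, "yaw": 0}, {"claw": -0.3, "dx": -1, "dy": -0.74, "dz": 0, "yaw": 0}, {"claw": -0.3, "dx": -1, "dy": -0.74, "dz": 0, "yaw": 0}, {"claw": -0.3, "dx": -1, "dy": -0.74, "dz": 0, "yaw": 0}, {"claw": -0.3, "dx": -1, "dy": -0.74, "dz": 0, "yaw": 0}]}}

```text
time_s: 12.5
ee_pos: [426.0, 198.5, 129.8]
ee_rot: [179.7, -0.9, -2.7]
force: [-0.8, -0.0, -0.0]
gripper_width: 59.1
```

Request:
{"op": "drive_tool", "data": {"moves": [{"claw": -0.3, "dx": -1, "dy": -0.74, "dz": 0.2, "yaw": 0}, {"claw": -0.3, "dx": -1, "dy": -0.74, "dz": 0.2, "yaw": 0}, {"claw": -0.3, "dx": -0.8, "dy": -0.7, "dz": 0, "yaw": 0}, {"claw": -0.3, "dx": 0, "dy": 0, "dz": 0, "yaw": 0}]}}

```text
time_s: 13.0
ee_pos: [371.4, 247.2, 119.2]
ee_rot: [179.7, -0.9, -2.6]
force: [-0.1, 0.1, 0.6]
gripper_width: 58.9
```

```bash
python3 - <<'E'
from h import *
s=grab_frame("scene");q=st();crop(s,395,170,140,110,5,"s6.png")
E
```

```text
{'time_s': 13.05, 'qpos': [32.68, 11.69, 114.21, -0.96, 53.52, 125.9], 'ee_pos': [371.89, 246.83, 119.22], 'ee_rot': [179.7, -0.92, -2.66], 'force': [0.6, 0.27, 0.43], 'gripper_width': 59.51}
```

View pics/s6.png

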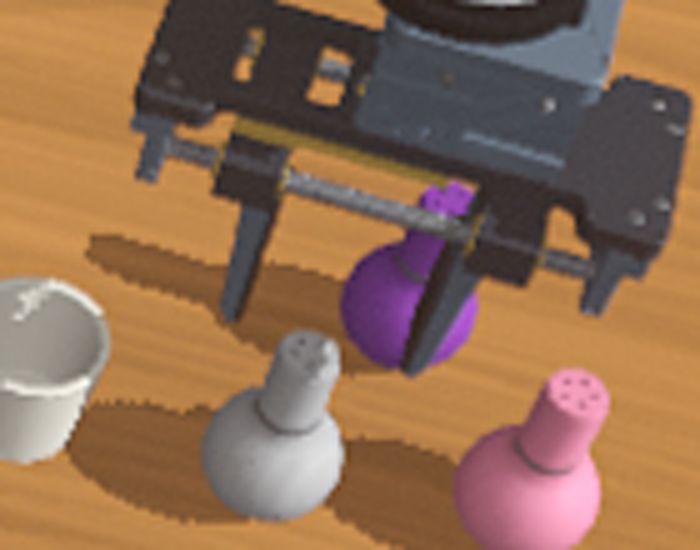

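Request:
{"op": "drive_tool", "data": {"moves": [{"claw": -0.3, "dx": -0.08, "dy": 0.15, "dz": 0.8, "yaw": 0}, {"claw": -0.3, "dx": 0, "dy": 0, "dz": 0.8, "yaw": 0}, {"claw": -0.3, "dx": 0, "dy": 0, "dz": 0.8, "yaw": 0}, {"claw": -0.3, "dx": 0, "dy": 0, "dz": 0.6, "yaw": 0}, {"claw": 1, "dx": 0, "dy": 0, "dz": 0, "yaw": 0}]}}

```text
time_s: 13.68
ee_pos: [376.3, 242.3, 57.6]
ee_rot: [179.8, -1.2, -2.8]
force: [-0.4, 0.7, 0.3]
gripper_width: 52.0
```

Request:
{"op": "drive_tool", "data": {"moves": [{"claw": 1, "dx": 0, "dy": 0, "dz": 0, "yaw": 0}, {"claw": 1, "dx": 0, "dy": 0, "dz": 0, "yaw": 0}, {"claw": 1, "dx": 0, "dy": 0, "dz": 0, "yaw": 0}]}}

```text
time_s: 14.05
ee_pos: [377.6, 242.7, 58.7]
ee_rot: [179.9, -1.3, -2.8]
force: [0.1, -0.4, -1.2]
gripper_width: 24.6
```

Request:
{"op": "drive_tool", "data": {"moves": [{"claw": 1, "dx": 0, "dy": 0, "dz": -0.8, "yaw": 0}, {"claw": 1, "dx": 0, "dy": 0, "dz": -1, "yaw": 0}, {"claw": 1, "dx": 0, "dy": 0, "dz": -1, "yaw": 0}, {"claw": 1, "dx": 0, "dy": 0, "dz": -0.8, "yaw": 0}]}}

```text
time_s: 14.55
ee_pos: [374.5, 242.3, 132.0]
ee_rot: [179.7, -1.1, -2.8]
force: [-0.3, 0.4, -1.2]
gripper_width: 24.8
```

```bash
python3 - <<'E'
from h import *
s=grab_frame("scene");q=st();crop(s,395,150,140,110,5,"s7.png")
E
```

```text
{'time_s': 14.6, 'qpos': [32.09, 10.58, 113.17, -1.06, 55.24, 125.48], 'ee_pos': [375.58, 243.05, 133.83], 'ee_rot': [179.86, -1.33, -2.79], 'force': [0.74, 0.57, 0.01], 'gripper_width': 24.68}
```

View pics/s7.png

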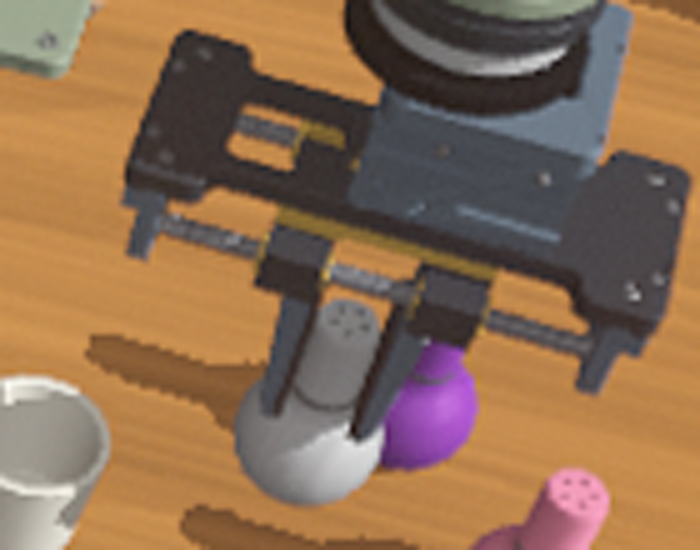

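```bash
python3 - <<'E'
from h import *
s=grab_frame("scene");print(onz(s,(456.9,235.9),104), onz(s,(395+349/5,150+318/5),171))
E
```

```text
[370.17031471 243.34485448 104.        ] [371.95345884 242.18386334 171.        ]
```

Request:
{"op": "drive_tool", "data": {"moves": [{"claw": 1, "dx": 0.74, "dy": 0.98, "dz": 0, "yaw": 0}, {"claw": 1, "dx": 0.74, "dy": 0.98, "dz": 0, "yaw": 0}, {"claw": 1, "dx": 0.74, "dy": 0.98, "dz": 0, "yaw": 0}, {"claw": 1, "dx": 0.74, "dy": 0.98, "dz": 0, "yaw": 0}, {"claw": 1, "dx": 0.74, "dy": 0.98, "dz": 0, "yaw": 0}]}}

```text
time_s: 15.28
ee_pos: [443.8, 139.2, 131.4]
ee_rot: [179.8, -1.1, -2.5]
force: [0.2, -0.0, -1.7]
gripper_width: 24.4
```

Request:
{"op": "drive_tool", "data": {"moves": [{"claw": 1, "dx": 0.74, "dy": 0.98, "dz": 0, "yaw": 0}, {"claw": 1, "dx": 0.74, "dy": 0.98, "dz": 0, "yaw": 0}, {"claw": 1, "dx": 0.74, "dy": 0.98, "dz": 0, "yaw": 0}, {"claw": 1, "dx": 0.74, "dy": 0.98, "dz": 0, "yaw": 0}]}}

```text
time_s: 15.78
ee_pos: [498.9, 55.1, 129.1]
ee_rot: [179.7, -0.7, -2.5]
force: [-0.0, 0.1, -0.6]
gripper_width: 24.4
```

Request:
{"op": "drive_tool", "data": {"moves": [{"claw": 1, "dx": 0.88, "dy": 0, "dz": 0, "yaw": 0}, {"claw": 1, "dx": 0.88, "dy": 0, "dz": 0, "yaw": 0}, {"claw": 1, "dx": 0.88, "dy": 0, "dz": 0, "yaw": 0}, {"claw": 1, "dx": 0.88, "dy": 0, "dz": 0, "yaw": 0}, {"claw": 1, "dx": 0.88, "dy": 0, "dz": 0, "yaw": 0}]}}

```text
time_s: 16.4
ee_pos: [589.7, 53.0, 126.4]
ee_rot: [179.8, -0.5, -2.6]
force: [0.4, -0.4, -1.0]
gripper_width: 24.7
```

Request:
{"op": "drive_tool", "data": {"moves": [{"claw": 1, "dx": 0, "dy": 0, "dz": 0.8, "yaw": 0}, {"claw": 1, "dx": 0, "dy": 0, "dz": 0.8, "yaw": 0}, {"claw": 1, "dx": 0, "dy": 0, "dz": 0.8, "yaw": 0}]}}

```text
time_s: 16.77
ee_pos: [589.8, 54.8, 74.2]
ee_rot: [179.8, -0.4, -2.5]
force: [0.3, -0.2, -1.4]
gripper_width: 24.5
```

Request:
{"op": "drive_tool", "data": {"moves": [{"claw": 1, "dx": -0.1, "dy": 0.3, "dz": 0.1, "yaw": 0}, {"claw": 1, "dx": 0, "dy": 0, "dz": 0.2, "yaw": 0}, {"claw": 1, "dx": 0, "dy": 0, "dz": 0, "yaw": 0}]}}

```text
time_s: 17.15
ee_pos: [589.2, 48.3, 69.5]
ee_rot: [179.8, -0.7, -2.5]
force: [0.6, -0.2, -0.7]
gripper_width: 24.6
```

```bash
python3 - <<'E'
from h import *
s=grab_frame("scene");t=grab_frame("top");q=st();crop(s,280,230,140,110,5,"s8.png");crop(t,220,110,180,120,4,"t8.png")
E
```

```text
{'time_s': 17.25, 'qpos': [3.74, 26.52, 99.39, -0.36, 53.47, 96.42], 'ee_pos': [588.93, 48.34, 69.19], 'ee_rot': [179.78, -0.64, -2.47], 'force': [1.14, -0.4, 2.14], 'gripper_width': 24.57}
```

View pics/s8.png

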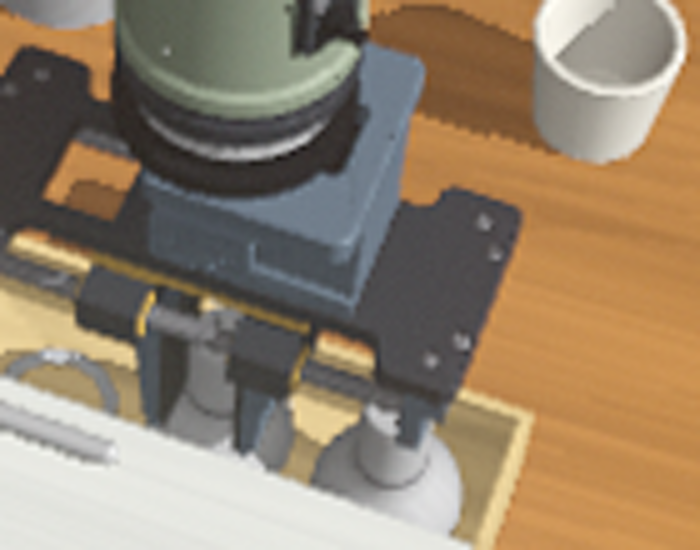

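View pics/t8.png

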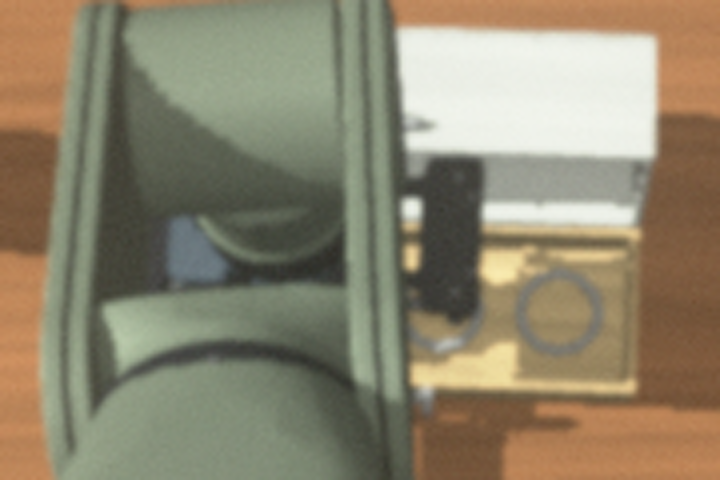

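Request:
{"op": "drive_tool", "data": {"moves": [{"claw": 1, "dx": -0.1, "dy": 0, "dz": 0.15, "yaw": 0}, {"claw": 1, "dx": 0, "dy": 0, "dz": 0.1, "yaw": 0}, {"claw": 0.2, "dx": 0, "dy": 0, "dz": 0, "yaw": 0}, {"claw": 0.1, "dx": 0, "dy": 0, "dz": 0, "yaw": 0}, {"claw": 0.1, "dx": 0, "dy": 0, "dz": 0, "yaw": 0}]}}

```text
time_s: 17.88
ee_pos: [588.6, 48.1, 67.0]
ee_rot: [179.8, -1.0, -2.5]
force: [-0.4, -0.4, -0.2]
gripper_width: 41.3
```

Request:
{"op": "drive_tool", "data": {"moves": [{"claw": 0, "dx": 0, "dy": 0, "dz": -1, "yaw": 0}, {"claw": 0, "dx": 0, "dy": 0, "dz": -1, "yaw": 0}, {"claw": 0, "dx": -1, "dy": 0, "dz": -1, "yaw": 0}, {"claw": -0.3, "dx": -1, "dy": 0.5, "dz": -0.2, "yaw": 0}, {"claw": -0.3, "dx": -1, "dy": 1, "dz": 0, "yaw": 0}]}}

```text
time_s: 18.5
ee_pos: [524.4, 21.6, 129.8]
ee_rot: [179.8, -0.7, -2.4]
force: [0.1, -0.3, -0.2]
gripper_width: 58.8
```

```bash
python3 - <<'E'
from h import *
s=grab_frame("scene");q=st();cv2.imwrite("pics/s9.png",s["color"])
E
```

```text
{'time_s': 18.55, 'qpos': [1.1, 17.37, 104.23, -0.41, 57.97, 93.73], 'ee_pos': [520.84, 19.5, 129.45], 'ee_rot': [179.68, -0.44, -2.42], 'force': [-4.1, -0.78, -1.51], 'gripper_width': 59.43}
```

View pics/s9.png

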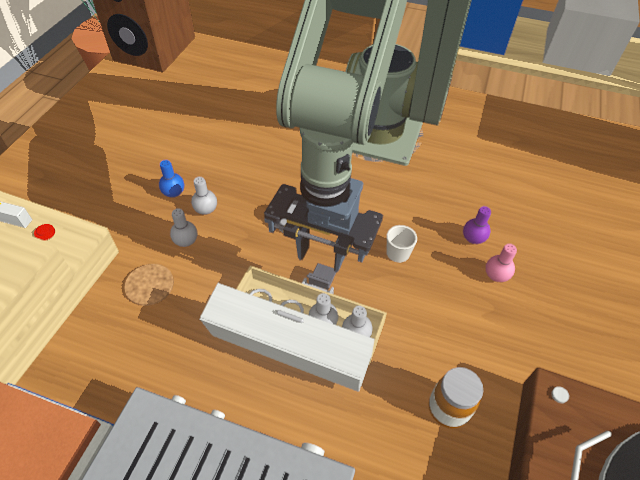

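Request:
{"op": "drive_tool", "data": {"moves": [{"claw": -0.3, "dx": -0.05, "dy": 1, "dz": 0, "yaw": 0}, {"claw": -0.3, "dx": -0.05, "dy": 1, "dz": 0, "yaw": 0}, {"claw": -0.3, "dx": -0.05, "dy": 1, "dz": 0, "yaw": 0}, {"claw": -0.3, "dx": -0.05, "dy": 1, "dz": 0, "yaw": 0}, {"claw": -0.3, "dx": -0.05, "dy": 1, "dz": 0, "yaw": 0}]}}

```text
time_s: 19.18
ee_pos: [510.7, -81.5, 128.8]
ee_rot: [179.8, -0.3, -2.4]
force: [0.9, -0.7, -0.5]
gripper_width: 59.1
```

Request:
{"op": "drive_tool", "data": {"moves": [{"claw": -0.3, "dx": -0.05, "dy": 1, "dz": 0, "yaw": 0}, {"claw": -0.3, "dx": -0.05, "dy": 1, "dz": 0, "yaw": 0}, {"claw": -0.3, "dx": -0.05, "dy": 1, "dz": 0, "yaw": 0}, {"claw": -0.3, "dx": -0.05, "dy": 1, "dz": 0, "yaw": 0}, {"claw": -0.3, "dx": -0.05, "dy": 1, "dz": 0, "yaw": 0}]}}

```text
time_s: 19.8
ee_pos: [501.6, -183.6, 127.5]
ee_rot: [179.9, -0.1, -2.4]
force: [-0.2, 1.3, -0.8]
gripper_width: 59.6
```

Request:
{"op": "drive_tool", "data": {"moves": [{"claw": -0.3, "dx": -0.05, "dy": 1, "dz": 0, "yaw": 0}, {"claw": -0.3, "dx": -0.05, "dy": 1, "dz": 0, "yaw": 0}, {"claw": -0.3, "dx": -0.05, "dy": 1, "dz": 0, "yaw": 0}, {"claw": -0.3, "dx": -0.05, "dy": 1, "dz": 0, "yaw": 0}]}}

```text
time_s: 20.3
ee_pos: [494.1, -267.5, 127.0]
ee_rot: [179.9, -0.1, -2.4]
force: [0.8, 0.4, -0.2]
gripper_width: 59.2
```

Request:
{"op": "drive_tool", "data": {"moves": [{"claw": -0.3, "dx": -0.1, "dy": 1, "dz": 0, "yaw": 0}, {"claw": -0.3, "dx": 0, "dy": 0.05, "dz": 0.5, "yaw": 0}, {"claw": -0.3, "dx": 0, "dy": 0, "dz": 0, "yaw": 0}]}}

```text
time_s: 20.68
ee_pos: [490.5, -291.3, 116.0]
ee_rot: [179.9, -0.1, -2.5]
force: [-0.3, 0.6, 0.4]
gripper_width: 59.1
```

```bash
python3 - <<'E'
from h import *
s=grab_frame("scene");q=st();crop(s,120,140,140,110,5,"s10.png")
print((proj(s,q["ee_pos"]+[16,0,0])-[120,140])*5)
E
```

```text
{'time_s': 20.72, 'qpos': [-31.83, 22.32, 98.55, -0.03, 58.96, 60.69], 'ee_pos': [490.91, -291.4, 116.53], 'ee_rot': [179.89, -0.14, -2.5], 'force': [0.04, -0.02, 0.15], 'gripper_width': 58.99}
[[258.71100607 351.62169825]]
```

View pics/s10.png

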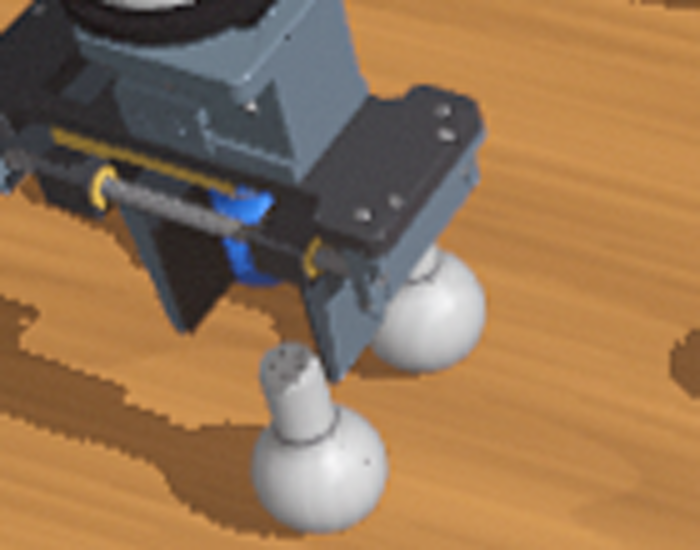

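Request:
{"op": "drive_tool", "data": {"moves": [{"claw": -0.3, "dx": 0, "dy": 0, "dz": 0.8, "yaw": 0}, {"claw": -0.3, "dx": 0, "dy": 0, "dz": 0.8, "yaw": 0}, {"claw": -0.3, "dx": 0, "dy": 0, "dz": 0.8, "yaw": 0}, {"claw": -0.3, "dx": 0, "dy": 0, "dz": 0.3, "yaw": 0}, {"claw": 1, "dx": 0, "dy": 0, "dz": 0, "yaw": 0}]}}

```text
time_s: 21.35
ee_pos: [490.8, -288.3, 58.3]
ee_rot: [180.0, -0.0, -2.3]
force: [0.7, -0.6, -0.5]
gripper_width: 52.0
```

Request:
{"op": "drive_tool", "data": {"moves": [{"claw": 1, "dx": 0, "dy": 0, "dz": 0, "yaw": 0}, {"claw": 1, "dx": 0, "dy": 0, "dz": 0, "yaw": 0}, {"claw": 1, "dx": 0, "dy": 0, "dz": 0, "yaw": 0}]}}

```text
time_s: 21.72
ee_pos: [491.7, -288.5, 59.5]
ee_rot: [179.9, -0.2, -2.3]
force: [0.5, 0.7, -0.8]
gripper_width: 24.3
```

Request:
{"op": "drive_tool", "data": {"moves": [{"claw": 1, "dx": 0, "dy": 0, "dz": -0.8, "yaw": 0}, {"claw": 1, "dx": 0, "dy": 0, "dz": -1, "yaw": 0}, {"claw": 1, "dx": 0, "dy": 0, "dz": -1, "yaw": 0}, {"claw": 1, "dx": 0, "dy": 0, "dz": -0.8, "yaw": 0}]}}

```text
time_s: 22.22
ee_pos: [491.1, -288.4, 135.9]
ee_rot: [179.9, -0.1, -2.3]
force: [-1.1, -0.4, -0.9]
gripper_width: 24.7
```

```bash
python3 - <<'E'
from h import *
s=grab_frame("scene");q=st();crop(s,120,130,140,110,5,"s11.png")
E
```

```text
{'time_s': 22.28, 'qpos': [-31.58, 21.05, 97.08, 0.01, 61.47, 60.71], 'ee_pos': [492.3, -289.09, 138.17], 'ee_rot': [179.81, -0.36, -2.29], 'force': [1.14, -0.38, 0.83], 'gripper_width': 24.48}
```

View pics/s11.png

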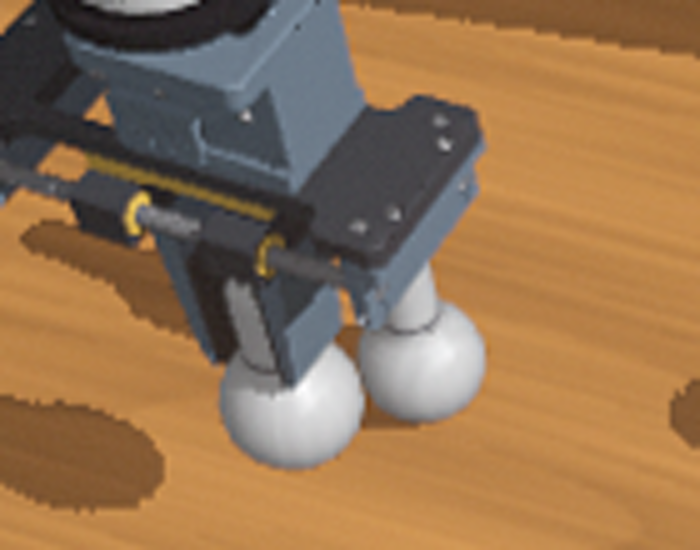

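Request:
{"op": "drive_tool", "data": {"moves": [{"claw": 1, "dx": 0.35, "dy": -0.95, "dz": 0, "yaw": 0}, {"claw": 1, "dx": 0.35, "dy": -0.95, "dz": 0, "yaw": 0}, {"claw": 1, "dx": 0.35, "dy": -0.95, "dz": 0, "yaw": 0}, {"claw": 1, "dx": 0.35, "dy": -0.95, "dz": 0, "yaw": 0}, {"claw": 1, "dx": 0.35, "dy": -0.95, "dz": 0, "yaw": 0}]}}

```text
time_s: 22.9
ee_pos: [532.1, -188.9, 138.0]
ee_rot: [179.9, -0.3, -2.4]
force: [-0.1, -0.6, -0.9]
gripper_width: 24.7
```

Request:
{"op": "drive_tool", "data": {"moves": [{"claw": 1, "dx": 0.35, "dy": -0.95, "dz": 0, "yaw": 0}, {"claw": 1, "dx": 0.35, "dy": -0.95, "dz": 0, "yaw": 0}, {"claw": 1, "dx": 0.35, "dy": -0.95, "dz": 0, "yaw": 0}, {"claw": 1, "dx": 0.35, "dy": -0.95, "dz": 0, "yaw": 0}, {"claw": 1, "dx": 0.35, "dy": -0.95, "dz": 0, "yaw": 0}]}}

```text
time_s: 23.52
ee_pos: [570.6, -85.0, 135.7]
ee_rot: [-179.8, 0.0, -2.2]
force: [-0.5, -0.1, -0.9]
gripper_width: 24.4
```

Request:
{"op": "drive_tool", "data": {"moves": [{"claw": 1, "dx": 0.3, "dy": 0, "dz": 0, "yaw": 0}, {"claw": 1, "dx": 0, "dy": 0, "dz": 0.8, "yaw": 0}, {"claw": 1, "dx": 0, "dy": 0, "dz": 0.8, "yaw": 0}, {"claw": 1, "dx": 0, "dy": 0, "dz": 0.8, "yaw": 0}, {"claw": 1, "dx": 0, "dy": 0, "dz": 0.5, "yaw": 0}]}}

```text
time_s: 24.15
ee_pos: [574.7, -84.1, 72.4]
ee_rot: [-179.8, 0.3, -2.2]
force: [-1.2, 0.8, -0.8]
gripper_width: 24.4
```

Request:
{"op": "drive_tool", "data": {"moves": [{"claw": 1, "dx": 0.1, "dy": 0, "dz": 0.2, "yaw": 0}, {"claw": 1, "dx": 0, "dy": 0, "dz": 0.15, "yaw": 0}, {"claw": 1, "dx": 0, "dy": 0, "dz": 0, "yaw": 0}]}}

```text
time_s: 24.52
ee_pos: [579.2, -84.2, 68.9]
ee_rot: [-179.7, -0.1, -2.3]
force: [-1.3, 0.3, -0.8]
gripper_width: 24.5
```

```bash
python3 - <<'E'
from h import *
s=grab_frame("scene");q=st();crop(s,210,200,140,110,5,"s12.png")
E
```

```text
{'time_s': 24.58, 'qpos': [-9.57, 26.36, 99.74, 0.35, 53.82, 82.55], 'ee_pos': [579.34, -84.33, 68.82], 'ee_rot': [-179.73, -0.11, -2.33], 'force': [-1.49, 0.98, 3.87], 'gripper_width': 24.54}
```

View pics/s12.png

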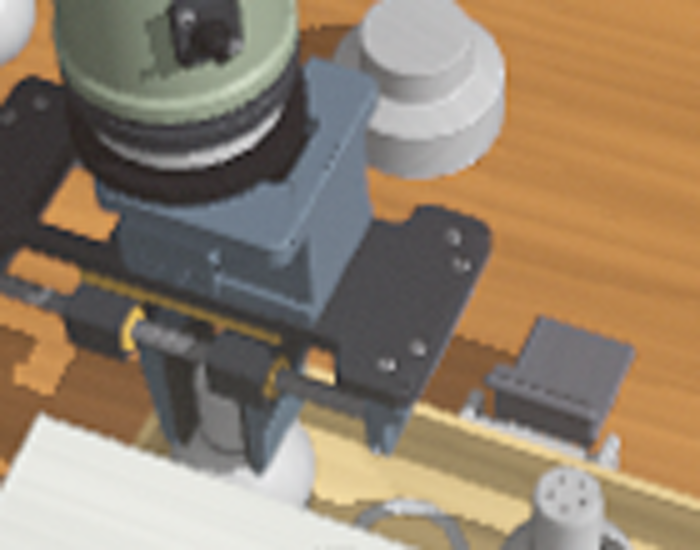

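Request:
{"op": "drive_tool", "data": {"moves": [{"claw": 1, "dx": -0.1, "dy": 0, "dz": 0.1, "yaw": 0}, {"claw": 0.2, "dx": 0, "dy": 0, "dz": 0, "yaw": 0}, {"claw": 0.1, "dx": 0, "dy": 0, "dz": 0, "yaw": 0}, {"claw": 0.1, "dx": 0, "dy": 0, "dz": 0, "yaw": 0}]}}

```text
time_s: 25.08
ee_pos: [578.8, -84.9, 68.0]
ee_rot: [-179.7, -0.4, -2.4]
force: [0.2, 0.4, -0.3]
gripper_width: 40.9
```

Request:
{"op": "drive_tool", "data": {"moves": [{"claw": 0, "dx": 0, "dy": 0, "dz": -1, "yaw": 0}, {"claw": 0, "dx": 0, "dy": 0, "dz": -1, "yaw": 0}, {"claw": 0, "dx": -1, "dy": 0, "dz": -1, "yaw": 0}, {"claw": -0.3, "dx": -1, "dy": 0.5, "dz": 0, "yaw": 0}, {"claw": -0.3, "dx": -1, "dy": 1, "dz": 0, "yaw": 0}]}}

```text
time_s: 25.7
ee_pos: [516.2, -112.8, 127.0]
ee_rot: [-179.8, -0.2, -2.3]
force: [-0.3, -0.4, -0.7]
gripper_width: 59.1
```

```bash
python3 - <<'E'
from h import *
s=grab_frame("scene");t=grab_frame("top");q=st();cv2.imwrite("pics/s13.png",s["color"]);cv2.imwrite("pics/t13.png",t["color"])
E
```

```text
{'time_s': 25.8, 'qpos': [-13.87, 18.21, 103.38, 0.28, 58.38, 78.41], 'ee_pos': [514.82, -113.81, 126.91], 'ee_rot': [-179.77, -0.08, -2.43], 'force': [0.73, 0.36, -0.11], 'gripper_width': 59.19}
```

View pics/s13.png

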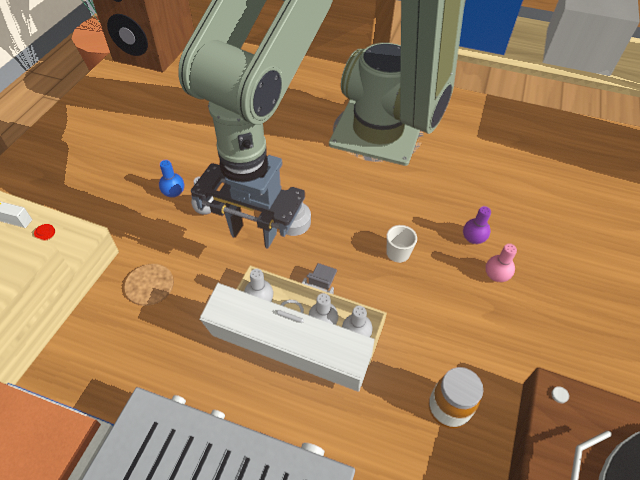

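View pics/t13.png

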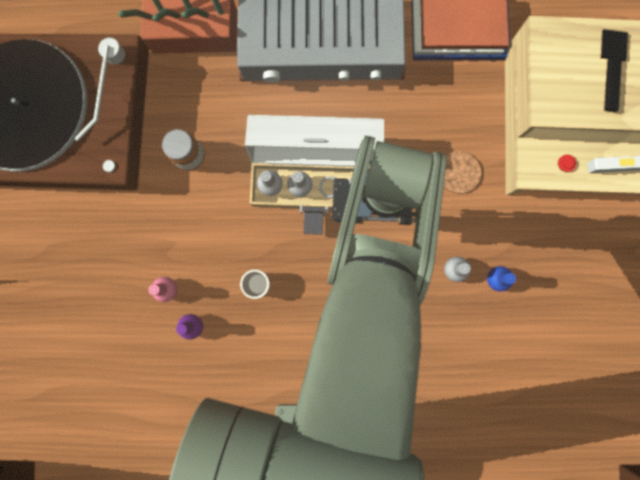

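Request:
{"op": "drive_tool", "data": {"moves": [{"claw": -0.3, "dx": -0.62, "dy": 1, "dz": 0, "yaw": 0}, {"claw": -0.3, "dx": -0.62, "dy": 1, "dz": 0, "yaw": 0}, {"claw": -0.3, "dx": -0.62, "dy": 1, "dz": 0, "yaw": 0}, {"claw": -0.3, "dx": -0.62, "dy": 1, "dz": 0, "yaw": 0}, {"claw": -0.3, "dx": -0.62, "dy": 1, "dz": 0, "yaw": 0}]}}

```text
time_s: 26.42
ee_pos: [451.2, -212.0, 125.3]
ee_rot: [-179.7, -0.2, -2.3]
force: [-0.1, 0.2, -0.5]
gripper_width: 59.3
```

Request:
{"op": "drive_tool", "data": {"moves": [{"claw": -0.3, "dx": -0.62, "dy": 1, "dz": 0, "yaw": 0}, {"claw": -0.3, "dx": -0.62, "dy": 1, "dz": 0, "yaw": 0}, {"claw": -0.3, "dx": -0.62, "dy": 0.9, "dz": 0, "yaw": 0}, {"claw": -0.3, "dx": -0.5, "dy": 0.8, "dz": 0.2, "yaw": 0}, {"claw": -0.3, "dx": 0, "dy": 0, "dz": 0.2, "yaw": 0}]}}

```text
time_s: 27.05
ee_pos: [403.2, -287.0, 115.6]
ee_rot: [-179.7, -0.4, -2.5]
force: [-0.2, 1.1, -0.2]
gripper_width: 59.5
```

```bash
python3 - <<'E'
from h import *
s=grab_frame("scene");q=st();crop(s,130,120,140,110,5,"s14.png")
print((proj(s,q["ee_pos"]+[16,0,0])-[130,120])*5,(proj(s,[q["ee_pos"][0],q["ee_pos"][1],95])-[130,120])*5)
E
```

```text
{'time_s': 27.1, 'qpos': [-37.04, 16.21, 108.46, 0.6, 55.26, 55.03], 'ee_pos': [403.17, -286.25, 115.02], 'ee_rot': [-179.64, -0.34, -2.41], 'force': [0.8, -0.6, 0.43], 'gripper_width': 59.03}
[[326.7957175  304.45657171]] [[353.03556646 312.14726263]]
```

View pics/s14.png

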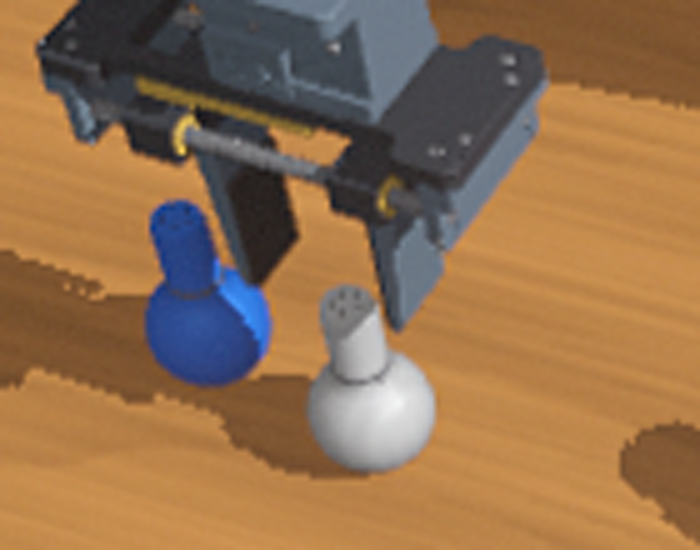

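Request:
{"op": "drive_tool", "data": {"moves": [{"claw": -0.3, "dx": -0.3, "dy": 0.15, "dz": 0.4, "yaw": 0}, {"claw": -0.3, "dx": 0, "dy": 0, "dz": 0.8, "yaw": 0}, {"claw": -0.3, "dx": 0, "dy": 0, "dz": 0.8, "yaw": 0}, {"claw": -0.3, "dx": 0, "dy": 0, "dz": 0.6, "yaw": 0}, {"claw": -0.3, "dx": 0, "dy": 0, "dz": 0, "yaw": 0}]}}

```text
time_s: 27.72
ee_pos: [398.3, -286.2, 59.8]
ee_rot: [-179.6, -0.3, -2.2]
force: [0.4, -0.6, 0.4]
gripper_width: 59.5
```

Request:
{"op": "drive_tool", "data": {"moves": [{"claw": 1, "dx": 0, "dy": 0, "dz": 0, "yaw": 0}, {"claw": 1, "dx": 0, "dy": 0, "dz": 0, "yaw": 0}, {"claw": 1, "dx": 0, "dy": 0, "dz": 0, "yaw": 0}, {"claw": 1, "dx": 0, "dy": 0, "dz": 0, "yaw": 0}]}}

```text
time_s: 28.22
ee_pos: [399.4, -286.9, 61.3]
ee_rot: [-179.7, -0.5, -2.2]
force: [-0.7, 0.2, -0.6]
gripper_width: 24.4
```

Request:
{"op": "drive_tool", "data": {"moves": [{"claw": 1, "dx": 0, "dy": 0, "dz": -0.8, "yaw": 0}, {"claw": 1, "dx": 0, "dy": 0, "dz": -1, "yaw": 0}, {"claw": 1, "dx": 0, "dy": 0, "dz": -1, "yaw": 0}, {"claw": 1, "dx": 0, "dy": 0, "dz": -0.8, "yaw": 0}]}}

```text
time_s: 28.72
ee_pos: [397.3, -286.2, 133.7]
ee_rot: [-179.5, -0.2, -2.2]
force: [0.5, 1.4, -1.8]
gripper_width: 24.3
```

```bash
python3 - <<'E'
from h import *
s=grab_frame("scene");q=st();crop(s,130,110,140,110,5,"s15.png")
E
```

```text
{'time_s': 28.78, 'qpos': [-37.49, 14.61, 107.28, 0.64, 57.98, 54.38], 'ee_pos': [398.34, -287.04, 135.67], 'ee_rot': [-179.63, -0.42, -2.21], 'force': [0.13, -0.23, 0.99], 'gripper_width': 24.48}
```

View pics/s15.png

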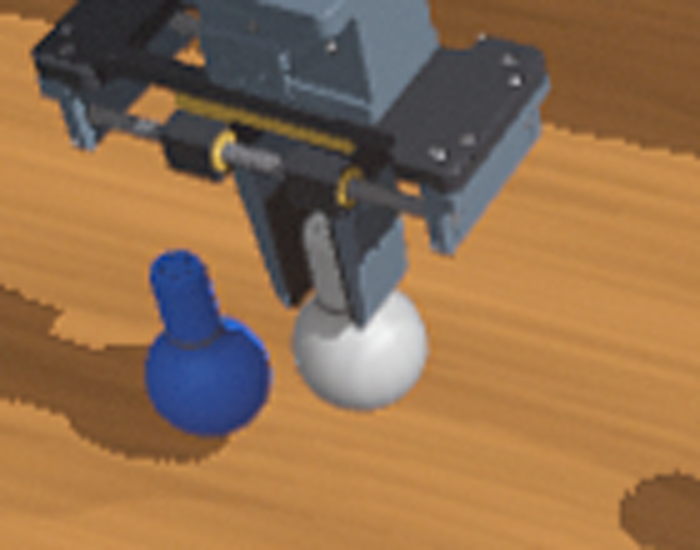

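Request:
{"op": "drive_tool", "data": {"moves": [{"claw": 1, "dx": 0.28, "dy": -1, "dz": 0, "yaw": 0}, {"claw": 1, "dx": 0.28, "dy": -1, "dz": 0, "yaw": 0}, {"claw": 1, "dx": 0.28, "dy": -1, "dz": 0, "yaw": 0}, {"claw": 1, "dx": 0.28, "dy": -1, "dz": 0, "yaw": 0}, {"claw": 1, "dx": 0.28, "dy": -1, "dz": 0, "yaw": 0}]}}

```text
time_s: 29.4
ee_pos: [430.0, -186.3, 135.1]
ee_rot: [-179.6, -0.4, -2.4]
force: [0.4, 0.5, -1.8]
gripper_width: 24.2
```

Request:
{"op": "drive_tool", "data": {"moves": [{"claw": 1, "dx": 0.28, "dy": -1, "dz": 0, "yaw": 0}, {"claw": 1, "dx": 0.28, "dy": -1, "dz": 0, "yaw": 0}, {"claw": 1, "dx": 0.28, "dy": -1, "dz": 0, "yaw": 0}, {"claw": 1, "dx": 0.28, "dy": -1, "dz": 0, "yaw": 0}, {"claw": 1, "dx": 0.28, "dy": -1, "dz": 0, "yaw": 0}]}}

```text
time_s: 30.02
ee_pos: [461.4, -83.7, 133.5]
ee_rot: [-179.6, -0.2, -2.4]
force: [-0.5, 0.7, -1.0]
gripper_width: 24.5
```

Request:
{"op": "drive_tool", "data": {"moves": [{"claw": 1, "dx": 0.28, "dy": -1, "dz": 0, "yaw": 0}, {"claw": 1, "dx": 0.28, "dy": -1, "dz": 0, "yaw": 0}, {"claw": 1, "dx": 0.28, "dy": -1, "dz": 0, "yaw": 0}, {"claw": 1, "dx": 0, "dy": 0, "dz": 0, "yaw": 0}]}}

```text
time_s: 30.52
ee_pos: [480.2, -21.4, 132.0]
ee_rot: [-179.5, -0.0, -2.3]
force: [0.0, -1.5, -1.3]
gripper_width: 24.4
```

Request:
{"op": "drive_tool", "data": {"moves": [{"claw": 1, "dx": 1, "dy": -0.06, "dz": 0, "yaw": 0}, {"claw": 1, "dx": 1, "dy": -0.06, "dz": 0, "yaw": 0}, {"claw": 1, "dx": 1, "dy": -0.06, "dz": 0, "yaw": 0}, {"claw": 1, "dx": 1, "dy": -0.06, "dz": 0, "yaw": 0}, {"claw": 1, "dx": 0.9, "dy": -0.06, "dz": 0, "yaw": 0}]}}

```text
time_s: 31.15
ee_pos: [577.1, -22.8, 129.7]
ee_rot: [-179.7, 0.3, -2.4]
force: [0.8, -0.5, -1.0]
gripper_width: 24.6
```

Request:
{"op": "drive_tool", "data": {"moves": [{"claw": 1, "dx": 0, "dy": 0, "dz": 0, "yaw": 0}, {"claw": 1, "dx": 0, "dy": 0, "dz": 0.6, "yaw": 0}]}}

```text
time_s: 31.4
ee_pos: [577.1, -24.0, 117.1]
ee_rot: [-179.7, 0.3, -2.5]
force: [-0.4, 0.8, -1.3]
gripper_width: 24.6
```

Request:
{"op": "drive_tool", "data": {"moves": [{"claw": 1, "dx": 0.15, "dy": -0.38, "dz": 0.2, "yaw": 0}, {"claw": 1, "dx": 0.05, "dy": 0, "dz": 0.7, "yaw": 0}, {"claw": 1, "dx": 0, "dy": 0, "dz": 0.7, "yaw": 0}, {"claw": 1, "dx": 0, "dy": 0, "dz": 0.5, "yaw": 0}]}}

```text
time_s: 31.9
ee_pos: [580.3, -16.4, 72.6]
ee_rot: [-179.8, 0.3, -2.4]
force: [1.7, -2.4, 24.0]
gripper_width: 24.5
```

```bash
python3 - <<'E'
from h import *
s=grab_frame("scene");q=st();crop(s,240,210,140,110,5,"s16.png")
E
```

```text
{'time_s': 31.95, 'qpos': [-2.9, 25.93, 99.9, 0.31, 54.39, 89.35], 'ee_pos': [580.79, -16.4, 72.39], 'ee_rot': [-179.74, 0.21, -2.44], 'force': [2.86, -0.67, -0.06], 'gripper_width': 24.65}
```

View pics/s16.png

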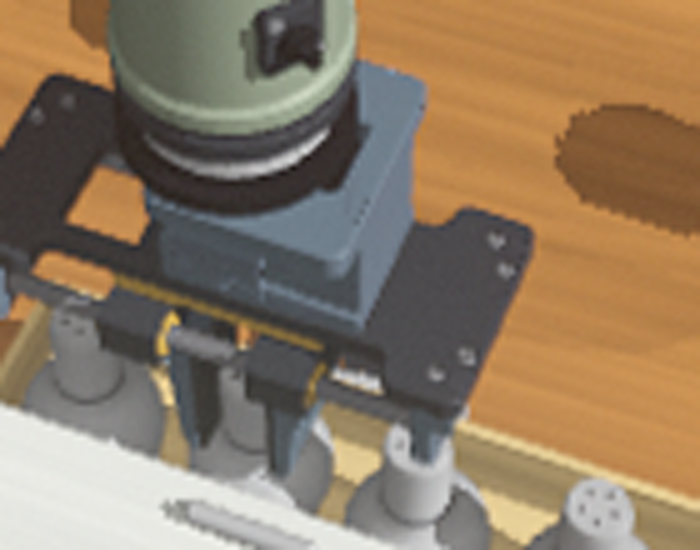

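Request:
{"op": "drive_tool", "data": {"moves": [{"claw": 1, "dx": 0, "dy": 0, "dz": 0, "yaw": 0}, {"claw": 0.2, "dx": 0, "dy": 0, "dz": 0, "yaw": 0}, {"claw": 0.1, "dx": 0, "dy": 0, "dz": 0, "yaw": 0}, {"claw": 0.1, "dx": 0, "dy": 0, "dz": 0, "yaw": 0}]}}

```text
time_s: 32.45
ee_pos: [580.3, -16.4, 71.6]
ee_rot: [-179.7, 0.3, -2.4]
force: [0.5, 0.2, -0.3]
gripper_width: 40.9
```

Request:
{"op": "drive_tool", "data": {"moves": [{"claw": 0.1, "dx": 0, "dy": 0, "dz": -0.8, "yaw": 0}, {"claw": 0.1, "dx": 0, "dy": 0, "dz": -1, "yaw": 0}, {"claw": 0.1, "dx": 0, "dy": 0, "dz": -1, "yaw": 0}, {"claw": 0.1, "dx": -1, "dy": 0, "dz": -0.8, "yaw": 0}, {"claw": 1, "dx": -1, "dy": 0, "dz": 0, "yaw": 0}]}}

```text
time_s: 33.08
ee_pos: [542.0, -15.1, 150.5]
ee_rot: [-179.7, -0.0, -2.4]
force: [-0.3, 0.4, 0.6]
gripper_width: 33.5
```

Request:
{"op": "drive_tool", "data": {"moves": [{"claw": 1, "dx": -1, "dy": 0, "dz": -1, "yaw": 0}, {"claw": 1, "dx": -1, "dy": 0, "dz": -1, "yaw": 0}, {"claw": 1, "dx": 0, "dy": 1, "dz": -1, "yaw": 0}, {"claw": 1, "dx": 0, "dy": 1, "dz": -1, "yaw": 0}, {"claw": 1, "dx": 0, "dy": 1, "dz": -1, "yaw": 0}]}}

```text
time_s: 33.7
ee_pos: [495.9, -73.8, 258.7]
ee_rot: [-179.7, -0.2, -2.3]
force: [0.0, -0.7, -0.3]
gripper_width: 0.4
```

```bash
python3 - <<'E'
from h import *
s=grab_frame("scene");t=grab_frame("top");q=st();crop(s,190,230,210,160,3.8,"s17.png");crop(t,220,90,200,160,4,"t17.png");cv2.imwrite("pics/s17f.png",s["color"])
E
```

```text
{'time_s': 33.8, 'qpos': [-10.04, 9.94, 94.38, 0.27, 75.17, 82.31], 'ee_pos': [497.49, -74.8, 260.03], 'ee_rot': [-179.81, -0.54, -2.42], 'force': [0.37, -0.03, -0.51], 'gripper_width': 0.41}
```

View pics/s17.png

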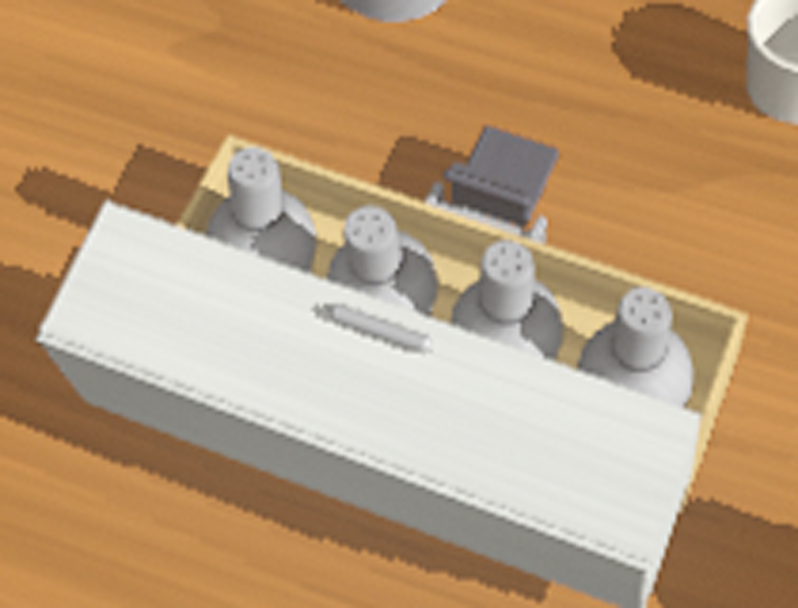

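View pics/t17.png

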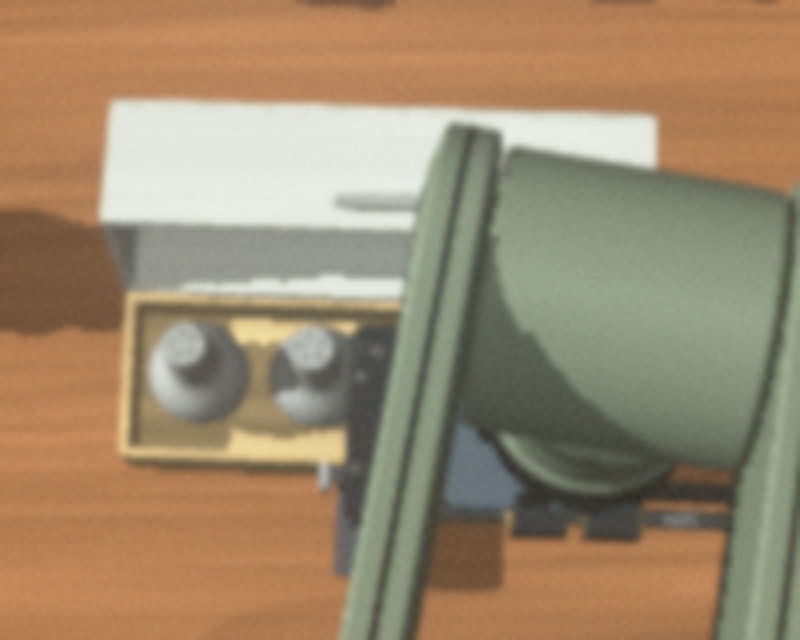

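View pics/s17f.png

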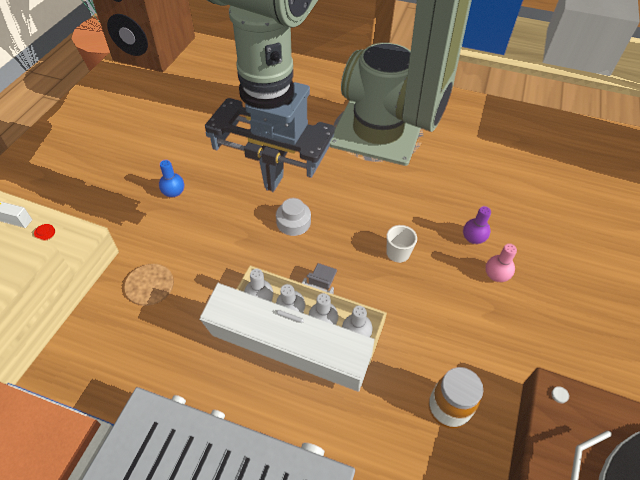

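Request:
{"op": "drive_tool", "data": {"moves": [{"claw": 1, "dx": 0, "dy": 1, "dz": 0, "yaw": 0}, {"claw": 1, "dx": 0, "dy": 1, "dz": 0, "yaw": 0}, {"claw": 1, "dx": 0, "dy": 1, "dz": 0, "yaw": 0}, {"claw": 1, "dx": 0, "dy": 1, "dz": 0, "yaw": 0}, {"claw": 1, "dx": 0, "dy": 1, "dz": 0, "yaw": 0}]}}

```text
time_s: 34.42
ee_pos: [492.1, -172.5, 258.5]
ee_rot: [-179.6, -0.5, -2.2]
force: [0.1, 0.4, -0.2]
gripper_width: 0.2
```

Request:
{"op": "drive_tool", "data": {"moves": [{"claw": 1, "dx": 0, "dy": 1, "dz": 0, "yaw": 0}, {"claw": 1, "dx": 0, "dy": 1, "dz": 0, "yaw": 0}, {"claw": 1, "dx": 0, "dy": 1, "dz": 0, "yaw": 0}, {"claw": 1, "dx": 0, "dy": 1, "dz": 0, "yaw": 0}, {"claw": 1, "dx": 0, "dy": 1, "dz": 0, "yaw": 0}]}}

```text
time_s: 35.05
ee_pos: [487.9, -278.2, 257.2]
ee_rot: [-179.5, -0.4, -2.2]
force: [0.5, 0.1, 0.5]
gripper_width: 0.7
```

```bash
python3 - <<'E'
from h import *
s=grab_frame("scene");t=grab_frame("top");q=st();crop(s,225,240,160,110,5,"s18.png");crop(t,240,110,150,110,5,"t18.png")
E
```

```text
{'time_s': 35.15, 'qpos': [-31.29, 15.68, 87.19, 0.6, 76.97, 60.92], 'ee_pos': [487.82, -279.02, 256.99], 'ee_rot': [-179.57, -0.42, -2.35], 'force': [-0.89, 0.71, -0.21], 'gripper_width': 0.79}
```

View pics/s18.png

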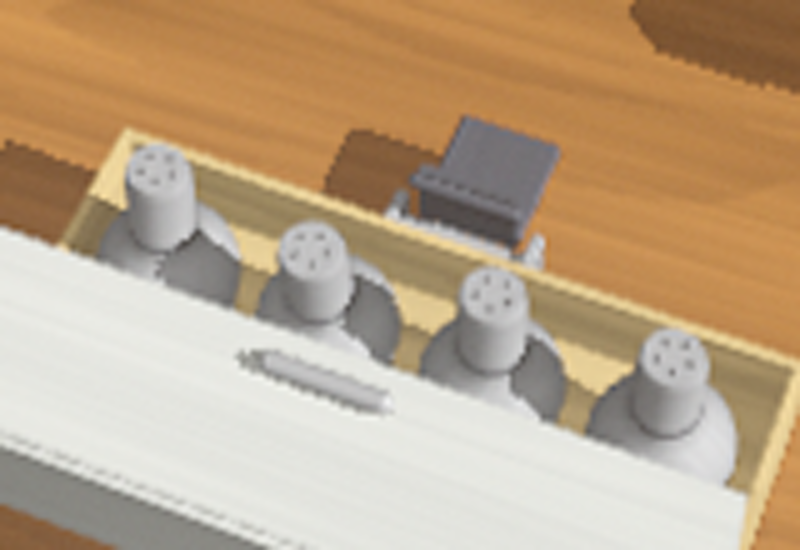

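View pics/t18.png

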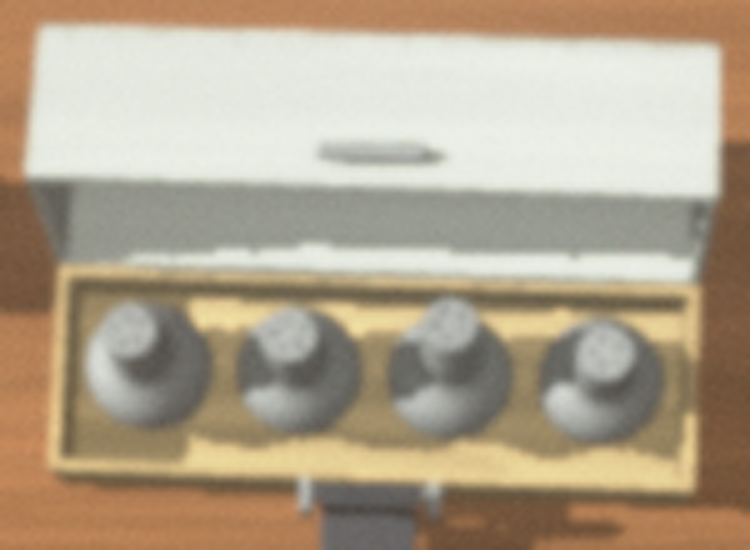

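Request:
{"op": "drive_tool", "data": {"moves": [{"claw": 0.1, "dx": 0.31, "dy": -0.95, "dz": 0.4, "yaw": 0}, {"claw": 0.1, "dx": 0.31, "dy": -0.95, "dz": 0.4, "yaw": 0}, {"claw": 0.1, "dx": 0.31, "dy": -0.95, "dz": 0.4, "yaw": 0}, {"claw": 0.1, "dx": 0.31, "dy": -0.95, "dz": 0.4, "yaw": 0}, {"claw": 0.1, "dx": 0.31, "dy": -0.95, "dz": 0.4, "yaw": 0}]}}

```text
time_s: 35.78
ee_pos: [524.5, -174.5, 215.2]
ee_rot: [-179.3, -0.4, -2.2]
force: [-0.1, -0.9, 0.4]
gripper_width: 40.6
```

Request:
{"op": "drive_tool", "data": {"moves": [{"claw": 0.1, "dx": 0.31, "dy": -0.95, "dz": 0.4, "yaw": 0}, {"claw": 0.1, "dx": 0.31, "dy": -0.95, "dz": 0.4, "yaw": 0}, {"claw": 0.1, "dx": 0.31, "dy": -0.95, "dz": 0.4, "yaw": 0}, {"claw": 0.1, "dx": 0.31, "dy": -0.95, "dz": 0.4, "yaw": 0}, {"claw": 0.1, "dx": 0.31, "dy": -0.95, "dz": 0.4, "yaw": 0}]}}

```text
time_s: 36.4
ee_pos: [558.4, -64.1, 173.1]
ee_rot: [-179.1, -0.2, -1.5]
force: [0.3, 0.0, 1.1]
gripper_width: 41.3
```

Request:
{"op": "drive_tool", "data": {"moves": [{"claw": 0.1, "dx": 0.31, "dy": -0.95, "dz": 0.4, "yaw": 0}, {"claw": 0.1, "dx": 0.31, "dy": -0.95, "dz": 0.3, "yaw": 0}, {"claw": 0.1, "dx": 0.3, "dy": -0.9, "dz": 0.3, "yaw": 0}, {"claw": 0.1, "dx": 0, "dy": 0, "dz": 0, "yaw": 0}]}}

```text
time_s: 36.9
ee_pos: [576.4, 3.4, 151.2]
ee_rot: [-179.0, 0.0, -0.9]
force: [0.7, 0.6, -0.0]
gripper_width: 40.6
```

Request:
{"op": "drive_tool", "data": {"moves": [{"claw": 0.1, "dx": 0.45, "dy": 0.97, "dz": 0, "yaw": 0.17}, {"claw": 0.1, "dx": 0, "dy": 0, "dz": 0, "yaw": 0}, {"claw": 0.1, "dx": 0, "dy": 0, "dz": 0.8, "yaw": 0}, {"claw": 0.1, "dx": 0, "dy": 0, "dz": 0, "yaw": 0}]}}

```text
time_s: 37.4
ee_pos: [585.2, -19.1, 134.0]
ee_rot: [-179.1, 0.1, -2.6]
force: [0.2, -0.6, -0.2]
gripper_width: 41.2
```

```bash
python3 - <<'E'
from h import *
s=grab_frame("scene");q=st();crop(s,240,190,140,110,5,"s19.png")
E
```

```text
{'time_s': 37.45, 'qpos': [-3.52, 22.68, 94.97, 1.05, 62.33, 88.6], 'ee_pos': [585.94, -19.09, 134.9], 'ee_rot': [-179.07, -0.04, -2.61], 'force': [-0.11, 0.5, -0.0], 'gripper_width': 41.07}
```

View pics/s19.png

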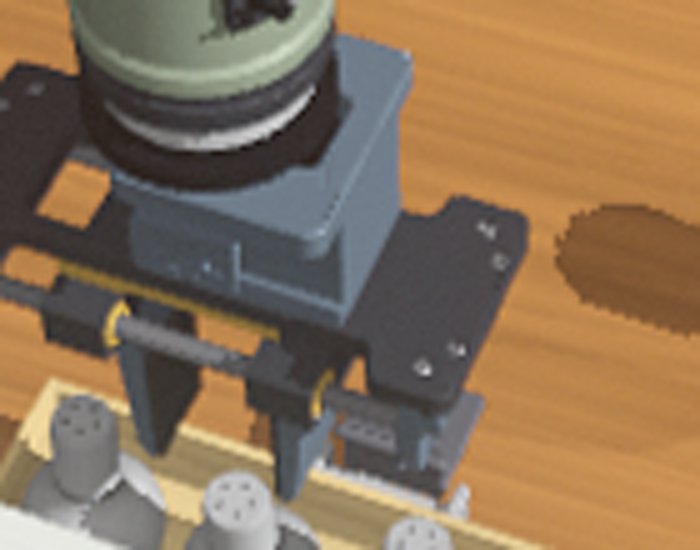

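Request:
{"op": "drive_tool", "data": {"moves": [{"claw": 0.1, "dx": 0.1, "dy": -0.2, "dz": 0.4, "yaw": 0}, {"claw": 0.1, "dx": 0, "dy": 0, "dz": 0.5, "yaw": 0}, {"claw": 0.1, "dx": 0, "dy": 0, "dz": 0, "yaw": 0}]}}

```text
time_s: 37.83
ee_pos: [588.2, -14.5, 115.7]
ee_rot: [-179.1, -0.0, -2.6]
force: [-0.8, -0.1, 0.6]
gripper_width: 40.9
```

```bash
python3 - <<'E'
from h import *
s=grab_frame("scene");q=st();crop(s,240,200,140,110,5,"s20.png")
E
```

```text
{'time_s': 37.88, 'qpos': [-3.06, 23.83, 96.08, 1.08, 60.0, 89.01], 'ee_pos': [588.58, -14.47, 116.2], 'ee_rot': [-179.07, -0.09, -2.61], 'force': [-0.01, 0.04, -0.43], 'gripper_width': 41.07}
```

View pics/s20.png

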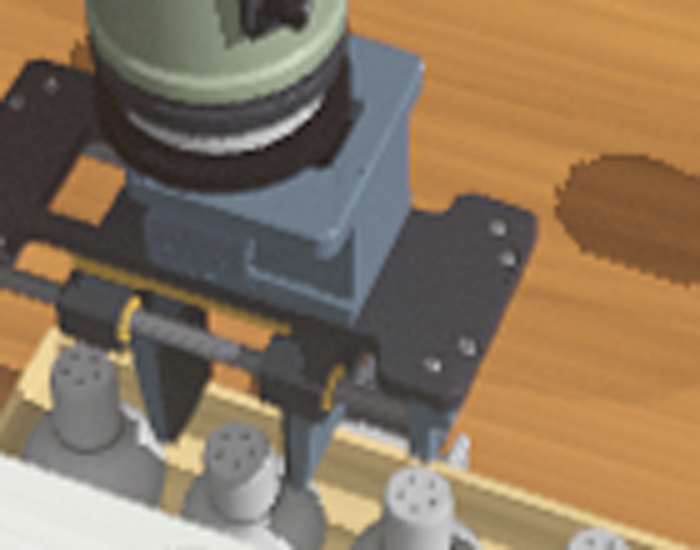

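Request:
{"op": "drive_tool", "data": {"moves": [{"claw": 0.1, "dx": 0, "dy": 0, "dz": 0.7, "yaw": 0}, {"claw": 0.1, "dx": 0, "dy": 0, "dz": 0.7, "yaw": 0}, {"claw": 0.1, "dx": 0, "dy": 0, "dz": 0.6, "yaw": 0}, {"claw": 1, "dx": 0, "dy": 0, "dz": 0, "yaw": 0}, {"claw": 1, "dx": 0, "dy": 0, "dz": 0, "yaw": 0}], "grip_force": 10}}

```text
time_s: 38.5
ee_pos: [588.6, -14.2, 73.1]
ee_rot: [-179.1, -0.1, -2.6]
force: [-0.4, -2.3, 2.8]
gripper_width: 26.0
```

Request:
{"op": "drive_tool", "data": {"moves": [{"claw": 1, "dx": 0, "dy": 0, "dz": 0, "yaw": 0}, {"claw": 1, "dx": -0.2, "dy": 0, "dz": 0, "yaw": 0}, {"claw": 1, "dx": -0.2, "dy": 0, "dz": 0, "yaw": 0}, {"claw": 1, "dx": 0, "dy": 0, "dz": 0, "yaw": 0}]}}

```text
time_s: 39.0
ee_pos: [581.9, -14.9, 74.8]
ee_rot: [-179.2, -0.4, -2.5]
force: [-0.0, -1.2, -0.7]
gripper_width: 25.4
```

Request:
{"op": "drive_tool", "data": {"moves": [{"claw": 0.1, "dx": 0, "dy": 0, "dz": 0, "yaw": 0}, {"claw": 0.1, "dx": 0, "dy": 0, "dz": 0, "yaw": 0}, {"claw": 0.1, "dx": 0, "dy": 0, "dz": -0.8, "yaw": 0}, {"claw": 0.1, "dx": 0, "dy": 0, "dz": -1, "yaw": 0}, {"claw": 0.1, "dx": 0, "dy": 0, "dz": -1, "yaw": 0}]}}

```text
time_s: 39.62
ee_pos: [579.8, -14.1, 132.4]
ee_rot: [-179.1, -0.1, -2.6]
force: [0.8, -0.2, 0.1]
gripper_width: 41.1
```

Request:
{"op": "drive_tool", "data": {"moves": [{"claw": 0.1, "dx": 0, "dy": 1, "dz": -1, "yaw": 0}, {"claw": 1, "dx": -1, "dy": 1, "dz": -1, "yaw": 0}, {"claw": 1, "dx": -1, "dy": 1, "dz": -1, "yaw": 0}, {"claw": 1, "dx": -1, "dy": 1, "dz": 0, "yaw": 0}, {"claw": 1, "dx": 0, "dy": 1, "dz": 0, "yaw": 0}]}}

```text
time_s: 40.25
ee_pos: [515.6, -113.1, 200.2]
ee_rot: [-179.0, -0.7, -2.4]
force: [0.5, 0.5, 0.1]
gripper_width: 4.1
```

Request:
{"op": "drive_tool", "data": {"moves": [{"claw": 1, "dx": 0, "dy": 1, "dz": 0, "yaw": 0}, {"claw": 1, "dx": 0, "dy": 1, "dz": 0, "yaw": 0}, {"claw": 1, "dx": 0, "dy": 1, "dz": 0, "yaw": 0}, {"claw": 1, "dx": 0, "dy": 1, "dz": 0, "yaw": 0}, {"claw": 1, "dx": 0, "dy": 1, "dz": 0, "yaw": 0}]}}

```text
time_s: 40.88
ee_pos: [511.6, -216.9, 203.4]
ee_rot: [-179.1, -1.0, -2.4]
force: [1.0, 0.6, -0.5]
gripper_width: 0.2
```

```bash
python3 - <<'E'
from h import *
s=grab_frame("scene");t=grab_frame("top");q=st();crop(s,225,240,160,110,5,"s21.png");crop(t,240,110,150,110,5,"t21.png")
E
```

```text
{'time_s': 40.98, 'qpos': [-24.98, 16.71, 93.62, 1.3, 69.12, 67.09], 'ee_pos': [511.58, -217.78, 203.07], 'ee_rot': [-179.09, -0.98, -2.54], 'force': [0.37, 1.0, -0.11], 'gripper_width': 0.53}
```

View pics/s21.png

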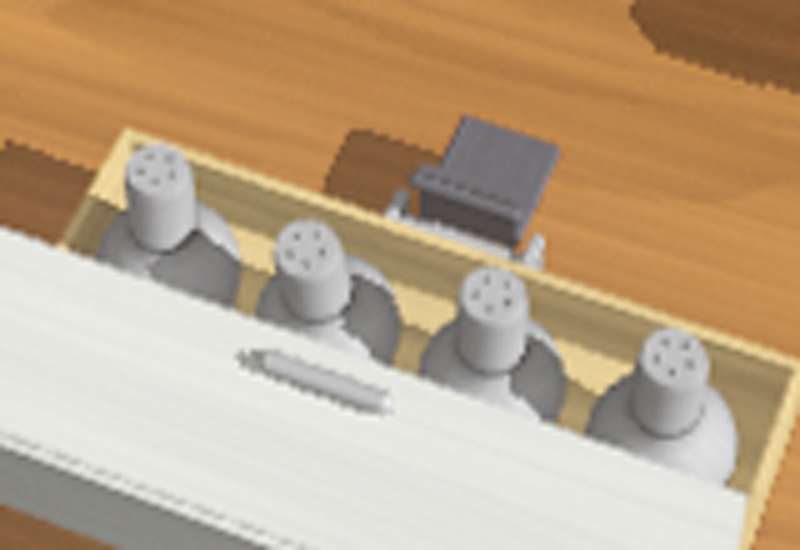

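View pics/t21.png

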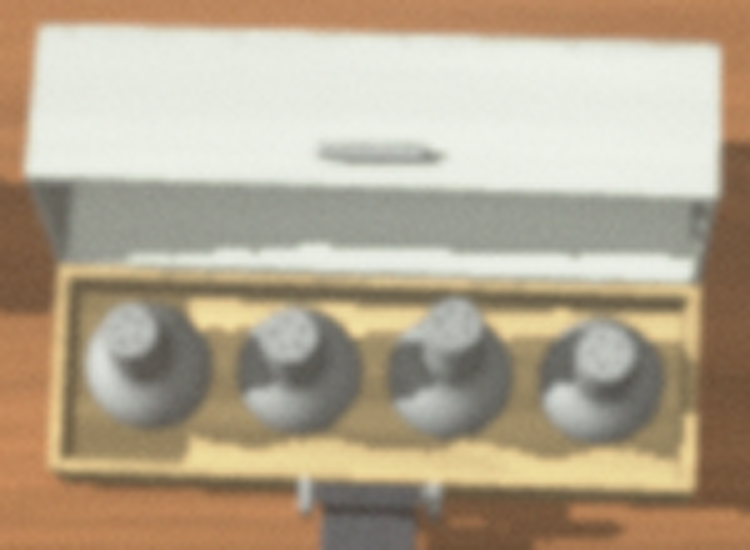

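Request:
{"op": "drive_tool", "data": {"moves": [{"claw": 0.1, "dx": 0.4, "dy": -1, "dz": 0.3, "yaw": 0}, {"claw": 0.1, "dx": 0.4, "dy": -1, "dz": 0.3, "yaw": 0}, {"claw": 0.1, "dx": 0.4, "dy": -1, "dz": 0.3, "yaw": 0}, {"claw": 0.1, "dx": 0.4, "dy": -1, "dz": 0.3, "yaw": 0}, {"claw": 0.1, "dx": 0.4, "dy": -1, "dz": 0.3, "yaw": 0}]}}

```text
time_s: 41.6
ee_pos: [557.3, -116.5, 174.5]
ee_rot: [-178.9, -0.9, -2.8]
force: [-0.2, -0.0, -0.4]
gripper_width: 40.8
```

Request:
{"op": "drive_tool", "data": {"moves": [{"claw": 0.1, "dx": 0.4, "dy": -1, "dz": 0.3, "yaw": 0}, {"claw": 0.1, "dx": 0.4, "dy": -1, "dz": 0.3, "yaw": 0}, {"claw": 0.1, "dx": 0.4, "dy": -1, "dz": 0.3, "yaw": 0}, {"claw": 0.1, "dx": 0.4, "dy": -1, "dz": 0.3, "yaw": 0}, {"claw": 0.1, "dx": 0, "dy": 0, "dz": 0.3, "yaw": 0}]}}

```text
time_s: 42.22
ee_pos: [594.6, -31.3, 144.8]
ee_rot: [-178.8, -0.8, -2.6]
force: [0.3, -0.5, -0.8]
gripper_width: 41.2
```

Request:
{"op": "drive_tool", "data": {"moves": [{"claw": 0.1, "dx": -0.4, "dy": -0.8, "dz": 0.4, "yaw": 0}, {"claw": 0.1, "dx": 0, "dy": 0, "dz": 0.4, "yaw": 0}, {"claw": 0.1, "dx": 0, "dy": 0, "dz": 0, "yaw": 0}]}}

```text
time_s: 42.6
ee_pos: [585.5, -14.3, 127.1]
ee_rot: [-178.8, -0.6, -2.6]
force: [0.7, -0.7, -0.1]
gripper_width: 41.0
```

Request:
{"op": "drive_tool", "data": {"moves": [{"claw": 0.1, "dx": 0, "dy": 0, "dz": 0.8, "yaw": 0}, {"claw": 0.1, "dx": 0, "dy": 0, "dz": 0.8, "yaw": 0}, {"claw": 0.1, "dx": 0, "dy": 0, "dz": 0.7, "yaw": 0}, {"claw": 1, "dx": 0, "dy": 0, "dz": 0.2, "yaw": 0}, {"claw": 1, "dx": 0, "dy": 0, "dz": 0, "yaw": 0}], "grip_force": 30}}

```text
time_s: 43.22
ee_pos: [585.9, -15.1, 73.1]
ee_rot: [-178.9, -0.6, -2.7]
force: [-0.5, -5.7, 1.4]
gripper_width: 24.6
```

Request:
{"op": "drive_tool", "data": {"moves": [{"claw": 1, "dx": 0, "dy": 0, "dz": 0, "yaw": 0}, {"claw": 1, "dx": -0.3, "dy": 0, "dz": 0, "yaw": 0}, {"claw": 1, "dx": -0.3, "dy": 0, "dz": 0, "yaw": 0}, {"claw": 1, "dx": 0, "dy": 0, "dz": 0, "yaw": 0}]}}

```text
time_s: 43.72
ee_pos: [578.3, -15.7, 76.1]
ee_rot: [-179.0, -1.3, -2.7]
force: [0.1, 0.3, -1.4]
gripper_width: 24.7
```

```bash
python3 - <<'E'
from h import *
s=grab_frame("scene");q=st();crop(s,240,210,140,110,5,"s22.png")
E
```

```text
{'time_s': 43.78, 'qpos': [-3.28, 24.82, 101.27, 1.28, 52.62, 88.61], 'ee_pos': [578.22, -15.62, 75.96], 'ee_rot': [-179.0, -1.31, -2.66], 'force': [1.91, -2.3, 1.77], 'gripper_width': 24.34}
```

View pics/s22.png

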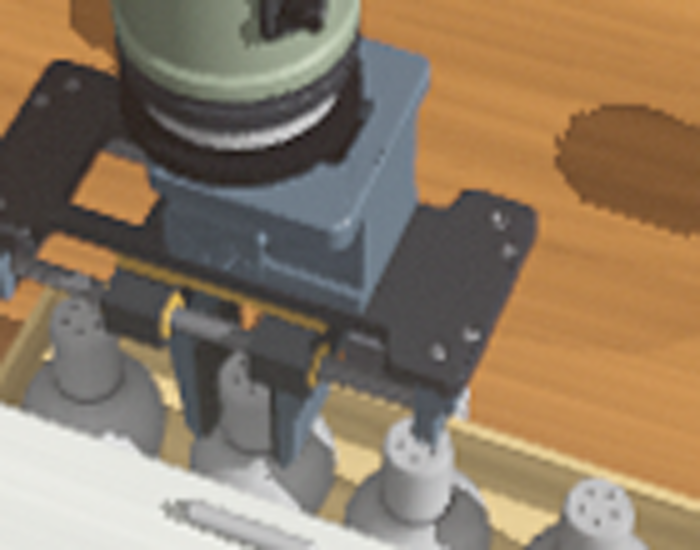

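Request:
{"op": "drive_tool", "data": {"moves": [{"claw": 1, "dx": 0, "dy": 0, "dz": 0.2, "yaw": 0}, {"claw": 1, "dx": -0.1, "dy": 0, "dz": 0.1, "yaw": 0}, {"claw": 0.4, "dx": 0, "dy": 0, "dz": 0, "yaw": 0}, {"claw": 0.1, "dx": 0, "dy": 0, "dz": 0, "yaw": 0}, {"claw": 0.1, "dx": 0, "dy": 0, "dz": 0, "yaw": 0}]}}

```text
time_s: 44.4
ee_pos: [577.2, -14.7, 72.8]
ee_rot: [-178.9, -1.5, -2.7]
force: [0.8, -0.4, 0.4]
gripper_width: 40.7
```

```bash
python3 - <<'E'
from h import *
s=grab_frame("scene");q=st();crop(s,240,210,140,110,5,"s23.png")
E
```

```text
{'time_s': 44.45, 'qpos': [-3.23, 24.86, 101.76, 1.37, 51.9, 88.59], 'ee_pos': [577.22, -14.71, 72.74], 'ee_rot': [-178.94, -1.49, -2.67], 'force': [-0.27, -1.02, 0.47], 'gripper_width': 40.87}
```

View pics/s23.png

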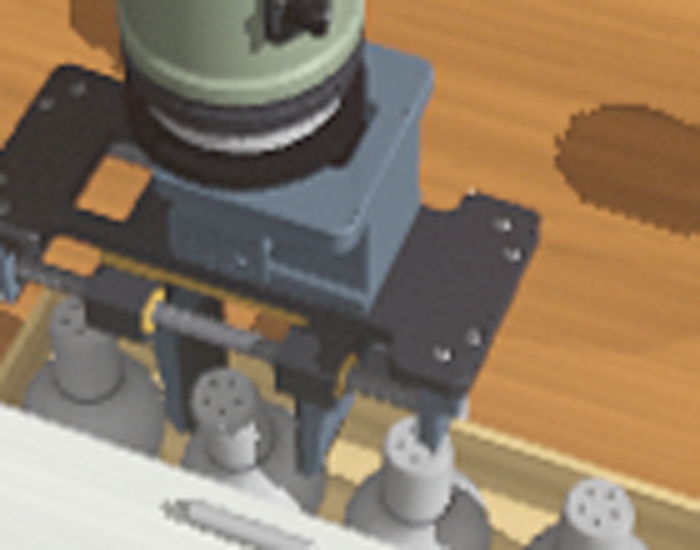

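Request:
{"op": "drive_tool", "data": {"moves": [{"claw": 0.1, "dx": 0, "dy": 0, "dz": -0.8, "yaw": 0}, {"claw": 0.1, "dx": 0, "dy": 0, "dz": -1, "yaw": 0}, {"claw": 0.1, "dx": 0, "dy": 0, "dz": -1, "yaw": 0}, {"claw": 0.1, "dx": 0, "dy": 0, "dz": -1, "yaw": 0}, {"claw": 0.1, "dx": 0, "dy": 0, "dz": -1, "yaw": 0}]}}

```text
time_s: 45.08
ee_pos: [573.2, -16.0, 173.3]
ee_rot: [-178.9, -1.3, -2.7]
force: [0.6, 0.7, 0.7]
gripper_width: 40.9
```

Request:
{"op": "drive_tool", "data": {"moves": [{"claw": 1, "dx": -1, "dy": 1, "dz": 0, "yaw": 0}, {"claw": 1, "dx": -1, "dy": 1, "dz": 0, "yaw": 0}, {"claw": 1, "dx": -1, "dy": 1, "dz": 0, "yaw": 0}, {"claw": 1, "dx": 0, "dy": 1, "dz": 0, "yaw": 0}, {"claw": 1, "dx": 0, "dy": 1, "dz": 0, "yaw": 0}]}}

```text
time_s: 45.7
ee_pos: [508.5, -114.3, 177.8]
ee_rot: [-178.9, -1.8, -2.5]
force: [1.2, -0.4, -0.1]
gripper_width: 0.3
```

Request:
{"op": "drive_tool", "data": {"moves": [{"claw": 1, "dx": 0, "dy": 1, "dz": 0, "yaw": 0}, {"claw": 1, "dx": 0, "dy": 1, "dz": 0, "yaw": 0}, {"claw": 1, "dx": 0, "dy": 1, "dz": 0, "yaw": 0}, {"claw": 1, "dx": 0, "dy": 1, "dz": 0, "yaw": 0}, {"claw": 1, "dx": 0, "dy": 1, "dz": 0, "yaw": 0}]}}

```text
time_s: 46.32
ee_pos: [504.0, -217.8, 180.9]
ee_rot: [-178.9, -2.1, -2.5]
force: [-0.4, 0.5, -0.1]
gripper_width: 0.0
```

```bash
python3 - <<'E'
from h import *
s=grab_frame("scene");t=grab_frame("top");q=st();crop(s,225,240,160,110,5,"s24.png");crop(t,240,110,150,110,5,"t24.png")
E
```

```text
{'time_s': 46.42, 'qpos': [-25.75, 16.57, 97.26, 1.98, 64.64, 66.05], 'ee_pos': [504.1, -218.7, 180.61], 'ee_rot': [-178.96, -2.12, -2.64], 'force': [-0.14, 0.19, 0.07], 'gripper_width': 0.54}
```

View pics/s24.png

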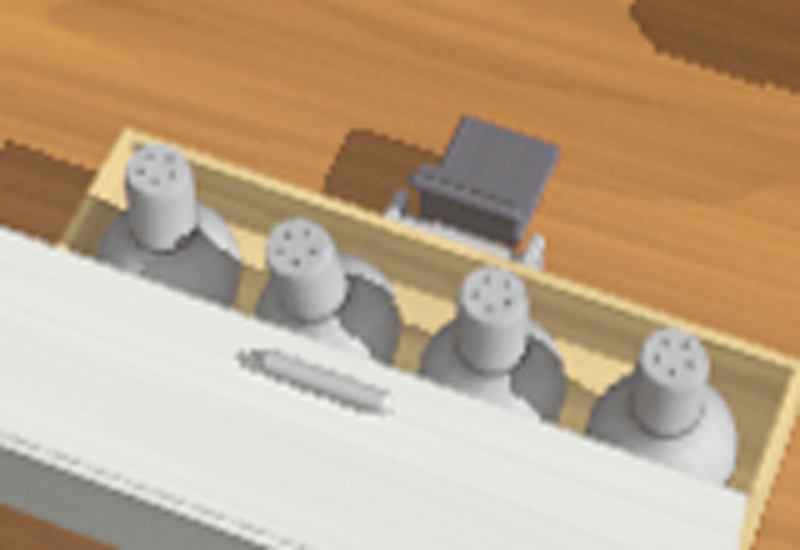

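View pics/t24.png

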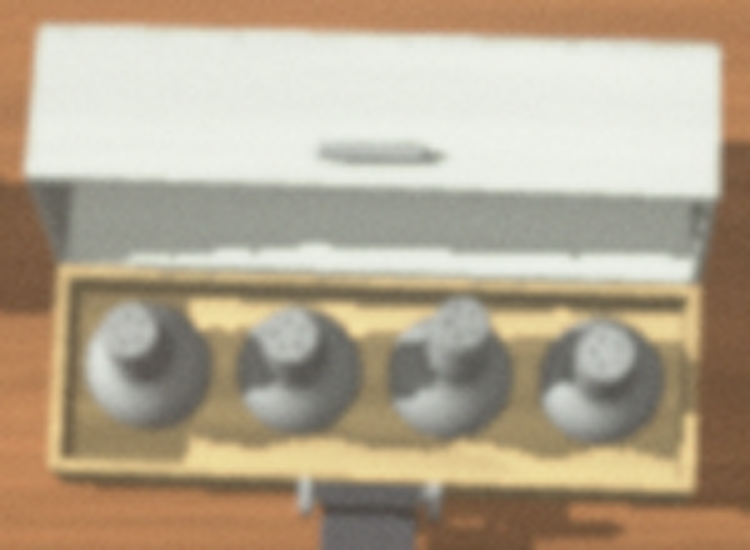

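Request:
{"op": "drive_tool", "data": {"moves": [{"claw": 0.1, "dx": 0, "dy": 0, "dz": 0, "yaw": -1}, {"claw": 0.1, "dx": 0, "dy": 0, "dz": 0, "yaw": -1}, {"claw": 0.1, "dx": 0, "dy": 0, "dz": 0, "yaw": -1}, {"claw": 0.1, "dx": 0, "dy": 0, "dz": 0, "yaw": -1}, {"claw": 0.1, "dx": 0, "dy": 0, "dz": 0, "yaw": -1}]}}

```text
time_s: 47.05
ee_pos: [503.7, -216.6, 180.4]
ee_rot: [179.5, -2.3, 41.7]
force: [0.6, 0.3, -0.1]
gripper_width: 40.7
```

Request:
{"op": "drive_tool", "data": {"moves": [{"claw": 0.1, "dx": 0, "dy": 0, "dz": 0, "yaw": -1}, {"claw": 0.1, "dx": 0, "dy": 0, "dz": 0, "yaw": -1}, {"claw": 0.1, "dx": 0, "dy": 0, "dz": 0, "yaw": -1}, {"claw": 0.1, "dx": 0, "dy": 0, "dz": 0, "yaw": -1}, {"claw": 0.1, "dx": 0, "dy": 0, "dz": 0, "yaw": -1}]}}

```text
time_s: 47.68
ee_pos: [503.4, -213.5, 180.3]
ee_rot: [178.1, -1.5, 86.3]
force: [-0.1, -0.6, 0.6]
gripper_width: 40.8
```

Request:
{"op": "drive_tool", "data": {"moves": [{"claw": 0.1, "dx": 0.97, "dy": 0.3, "dz": 0.15, "yaw": 0}, {"claw": 0.1, "dx": 0.97, "dy": 0.3, "dz": 0.15, "yaw": 0}, {"claw": 0.1, "dx": 0.97, "dy": 0.3, "dz": 0.15, "yaw": 0}, {"claw": 0.1, "dx": 0.97, "dy": 0.3, "dz": 0.15, "yaw": 0}, {"claw": 0.1, "dx": 0.97, "dy": 0.3, "dz": 0.15, "yaw": 0}]}}

```text
time_s: 48.3
ee_pos: [540.4, -114.0, 168.8]
ee_rot: [178.2, -1.7, 86.2]
force: [0.1, 0.5, -0.2]
gripper_width: 41.1
```

Request:
{"op": "drive_tool", "data": {"moves": [{"claw": 0.1, "dx": 0.97, "dy": 0.3, "dz": 0.15, "yaw": 0}, {"claw": 0.1, "dx": 0.97, "dy": 0.3, "dz": 0.15, "yaw": 0}, {"claw": 0.1, "dx": 0.97, "dy": 0.3, "dz": 0.15, "yaw": 0}, {"claw": 0.1, "dx": 0.97, "dy": 0.3, "dz": 0.15, "yaw": 0}, {"claw": 0.1, "dx": 0.5, "dy": 0.1, "dz": 0, "yaw": 0}]}}

```text
time_s: 48.92
ee_pos: [572.8, -21.7, 159.7]
ee_rot: [178.3, -1.8, 86.3]
force: [-1.2, 0.1, -0.1]
gripper_width: 40.7
```

Request:
{"op": "drive_tool", "data": {"moves": [{"claw": -0.3, "dx": 0.1, "dy": 0.25, "dz": 0.5, "yaw": 0}, {"claw": -0.3, "dx": 0, "dy": 0, "dz": 0.7, "yaw": 0}, {"claw": -0.3, "dx": 0, "dy": 0, "dz": 0.5, "yaw": 0}, {"claw": -0.3, "dx": 0, "dy": 0, "dz": 0, "yaw": 0}]}}

```text
time_s: 49.42
ee_pos: [578.4, -19.4, 122.7]
ee_rot: [178.5, -1.8, 86.3]
force: [0.5, -0.4, 0.5]
gripper_width: 59.4
```

```bash
python3 - <<'E'
from h import *
s=grab_frame("scene");q=st();crop(s,230,190,140,120,5,"s25.png")
E
```

```text
{'time_s': 49.48, 'qpos': [-4.09, 21.94, 98.11, 2.07, 58.4, -1.47], 'ee_pos': [578.74, -19.44, 123.26], 'ee_rot': [178.42, -1.76, 86.34], 'force': [-0.6, 0.45, 0.3], 'gripper_width': 59.47}
```

View pics/s25.png

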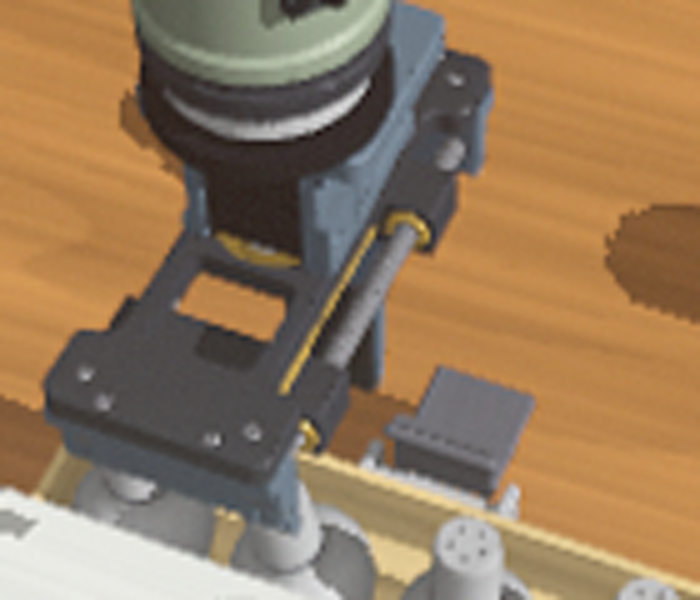

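Request:
{"op": "drive_tool", "data": {"moves": [{"claw": -0.3, "dx": 0.05, "dy": 0, "dz": 0.7, "yaw": 0}, {"claw": -0.3, "dx": 0, "dy": 0, "dz": 0.7, "yaw": 0}, {"claw": -0.3, "dx": 0, "dy": 0, "dz": 0.6, "yaw": 0}, {"claw": -0.3, "dx": 0, "dy": 0, "dz": 0.2, "yaw": 0}, {"claw": 0.2, "dx": 0, "dy": 0, "dz": 0, "yaw": 0}], "grip_force": 6}}

```text
time_s: 50.1
ee_pos: [580.2, -17.5, 76.2]
ee_rot: [178.4, -1.8, 86.3]
force: [0.1, 0.1, 0.3]
gripper_width: 51.9
```

Request:
{"op": "drive_tool", "data": {"moves": [{"claw": 0.4, "dx": 0, "dy": 0, "dz": 0, "yaw": 0}, {"claw": 0.6, "dx": 0, "dy": 0, "dz": 0, "yaw": 0}, {"claw": 0.6, "dx": 0, "dy": 0, "dz": 0, "yaw": 0}]}}

```text
time_s: 50.48
ee_pos: [581.2, -17.5, 77.4]
ee_rot: [178.3, -1.8, 86.3]
force: [-0.1, -0.8, 0.5]
gripper_width: 25.1
```

```bash
python3 - <<'E'
from h import *
s=grab_frame("scene");q=st();crop(s,230,190,140,120,5,"s26.png")
E
```

```text
{'time_s': 50.52, 'qpos': [-3.87, 24.76, 101.15, 2.22, 52.38, -1.48], 'ee_pos': [581.09, -17.46, 77.34], 'ee_rot': [178.27, -1.75, 86.31], 'force': [0.52, 0.22, 0.56], 'gripper_width': 25.15}
```

View pics/s26.png

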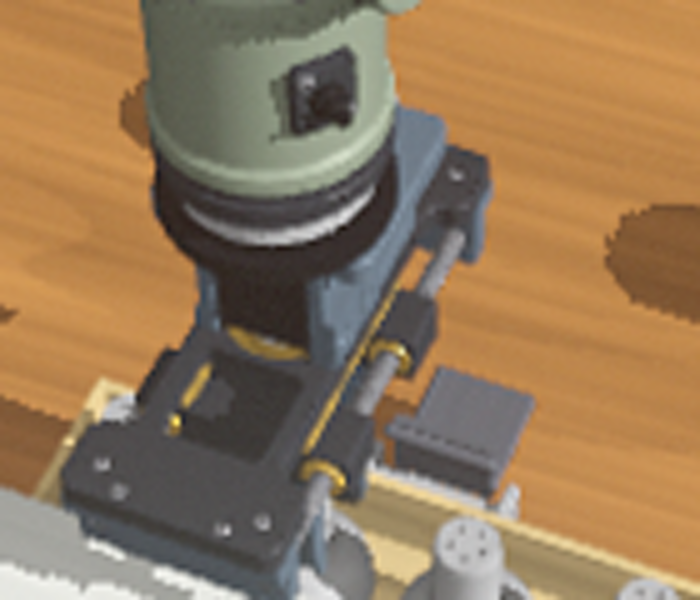

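Request:
{"op": "drive_tool", "data": {"moves": [{"claw": 0.35, "dx": 0, "dy": 0, "dz": 0, "yaw": 0}, {"claw": 0.2, "dx": 0, "dy": 0, "dz": 0, "yaw": 0}, {"claw": 0, "dx": 0, "dy": 0, "dz": 0, "yaw": 0}, {"claw": 0, "dx": 0, "dy": 0, "dz": -0.8, "yaw": 0}, {"claw": 0, "dx": 0, "dy": 0, "dz": -1, "yaw": 0}]}}

```text
time_s: 51.15
ee_pos: [578.9, -18.5, 114.0]
ee_rot: [178.4, -1.8, 86.3]
force: [0.4, -0.2, 1.2]
gripper_width: 45.3
```

Request:
{"op": "drive_tool", "data": {"moves": [{"claw": 0, "dx": 0, "dy": 0, "dz": -1, "yaw": 0}, {"claw": 0, "dx": 0, "dy": 0, "dz": -1, "yaw": 0}, {"claw": 0, "dx": 0, "dy": 0, "dz": -1, "yaw": 0}, {"claw": 1, "dx": -1, "dy": 0, "dz": -1, "yaw": 0}, {"claw": 1, "dx": -1, "dy": 0, "dz": -1, "yaw": 0}]}}

```text
time_s: 51.78
ee_pos: [574.0, -61.2, 222.2]
ee_rot: [178.0, -1.8, 86.5]
force: [-0.5, -0.2, 0.0]
gripper_width: 28.8
```

Request:
{"op": "drive_tool", "data": {"moves": [{"claw": 1, "dx": -1, "dy": -1, "dz": 0, "yaw": 1}, {"claw": 1, "dx": -1, "dy": -1, "dz": 0, "yaw": 1}, {"claw": 1, "dx": -1, "dy": 0, "dz": 0, "yaw": 1}, {"claw": 1, "dx": -1, "dy": 0, "dz": 0, "yaw": 1}, {"claw": 1, "dx": -1, "dy": 0.5, "dz": 0, "yaw": 1}]}}

```text
time_s: 52.4
ee_pos: [506.6, -156.1, 225.9]
ee_rot: [179.2, -3.0, 42.1]
force: [0.5, 0.1, -0.0]
gripper_width: -0.1
```

Request:
{"op": "drive_tool", "data": {"moves": [{"claw": 1, "dx": -0.4, "dy": 1, "dz": 0, "yaw": 1}, {"claw": 1, "dx": -0.3, "dy": 1, "dz": 0, "yaw": 1}, {"claw": 1, "dx": -0.2, "dy": 1, "dz": 0, "yaw": 1}, {"claw": 1, "dx": 0, "dy": 1, "dz": 0, "yaw": 1}, {"claw": 1, "dx": 0, "dy": 0, "dz": 0, "yaw": 1}]}}

```text
time_s: 53.02
ee_pos: [530.2, -239.9, 231.9]
ee_rot: [-178.6, -3.1, -2.5]
force: [-0.6, 0.3, -0.3]
gripper_width: 0.6
```

```bash
python3 - <<'E'
from h import *
s=grab_frame("scene");t=grab_frame("top");q=st();crop(s,225,240,160,110,5,"s27.png");crop(t,240,110,150,110,5,"t27.png")
E
```

```text
{'time_s': 53.12, 'qpos': [-26.88, 17.04, 88.95, 2.69, 71.74, 64.44], 'ee_pos': [529.96, -238.99, 231.99], 'ee_rot': [-178.63, -3.15, -2.16], 'force': [0.72, 0.04, 0.44], 'gripper_width': 0.82}
```

View pics/s27.png

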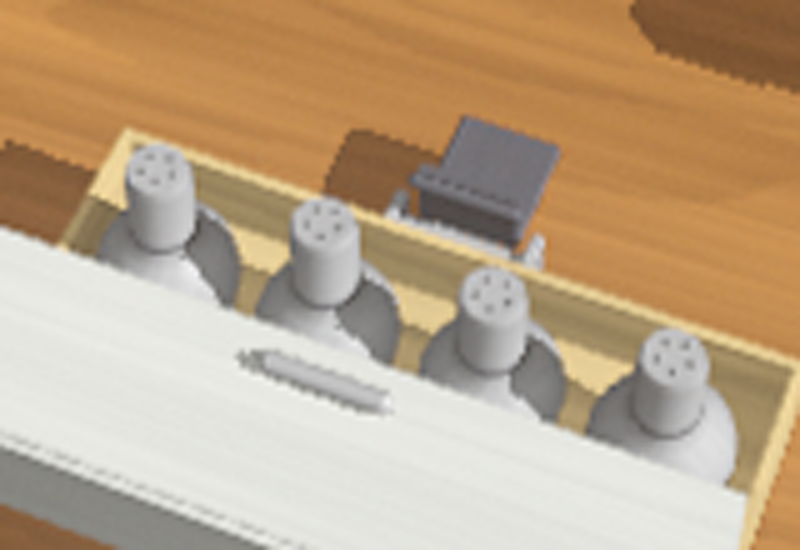

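View pics/t27.png

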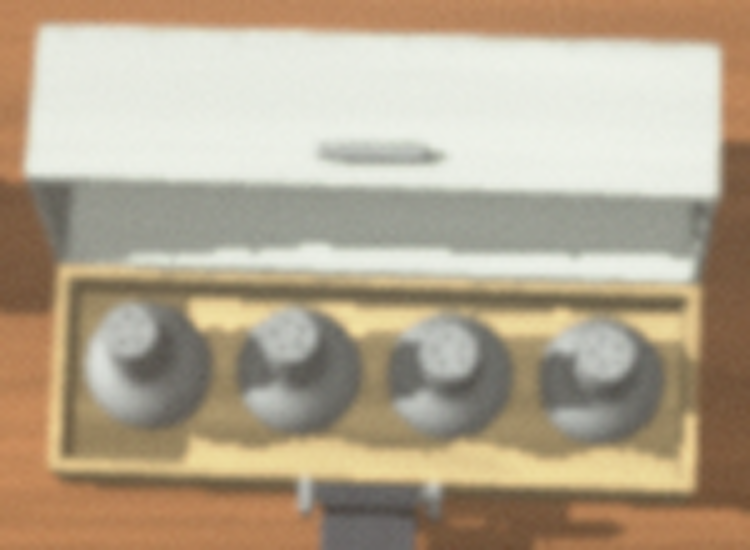

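```bash
python3 - <<'E'
from h import *
s=grab_frame("scene");t=grab_frame("top")
for uv in[(240,80),(404,80),(320,80),(320,65)]: print(onz(t,uv,0).round(),onz(t,uv,80).round())
for uv in[(138,388),(355,470),(310,450),(90,478)]: print(onz(s,uv,0).round(),onz(s,uv,80).round())
E
```

```text
[835. 191.   0.] [802. 175.  80.]
[ 830. -188.    0.] [ 798. -177.   80.]
[832.   5.   0.] [800.   3.  80.]
[868.   5.   0.] [833.   3.  80.]
[ 810. -217.    0.] [ 830. -181.   80.]
[812. 180.   0.] [832. 179.  80.]
[807. 102.   0.] [827. 108.  80.]
[ 963. -211.    0.] [ 969. -175.   80.]
```

Request:
{"op": "drive_tool", "data": {"moves": [{"claw": 1, "dx": 0.8, "dy": -1, "dz": 0, "yaw": 0}, {"claw": 1, "dx": 0.8, "dy": -1, "dz": 0, "yaw": 0}, {"claw": 1, "dx": 0.8, "dy": -1, "dz": 0, "yaw": 0}, {"claw": 1, "dx": 0.8, "dy": -1, "dz": 0, "yaw": 0}, {"claw": 1, "dx": 0.8, "dy": -1, "dz": 0, "yaw": 0}]}}

```text
time_s: 53.85
ee_pos: [613.2, -137.8, 240.8]
ee_rot: [-178.7, -3.2, -1.4]
force: [0.5, -0.6, -1.3]
gripper_width: 0.9
```

Request:
{"op": "drive_tool", "data": {"moves": [{"claw": 1, "dx": 0.8, "dy": -1, "dz": 0, "yaw": 0}, {"claw": 1, "dx": 0.8, "dy": -1, "dz": 0, "yaw": 0}, {"claw": 1, "dx": 0.8, "dy": -1, "dz": 0, "yaw": 0}, {"claw": 1, "dx": 0.8, "dy": -1, "dz": 0, "yaw": 0}, {"claw": 1, "dx": 0.8, "dy": -1, "dz": 0, "yaw": 0}]}}

```text
time_s: 54.48
ee_pos: [696.3, -33.7, 249.8]
ee_rot: [-178.8, -3.3, -0.5]
force: [0.8, -0.5, 0.0]
gripper_width: 0.5
```

Request:
{"op": "drive_tool", "data": {"moves": [{"claw": 1, "dx": 0.9, "dy": -0.75, "dz": 0, "yaw": 0.22}, {"claw": 1, "dx": 0.9, "dy": -0.75, "dz": 0, "yaw": 0}, {"claw": 1, "dx": 0.9, "dy": -0.75, "dz": 0, "yaw": 0}, {"claw": 1, "dx": 0, "dy": 0, "dz": 0, "yaw": 0}]}}

```text
time_s: 54.98
ee_pos: [752.7, 14.8, 254.9]
ee_rot: [-178.7, -3.2, -1.7]
force: [-0.8, 0.0, -0.3]
gripper_width: 0.2
```

Request:
{"op": "drive_tool", "data": {"moves": [{"claw": 1, "dx": -0.07, "dy": 0, "dz": 1, "yaw": 0}, {"claw": 1, "dx": -0.07, "dy": 0, "dz": 1, "yaw": 0}, {"claw": 1, "dx": -0.07, "dy": 0, "dz": 1, "yaw": 0}, {"claw": 1, "dx": -0.07, "dy": 0, "dz": 1, "yaw": 0}, {"claw": 1, "dx": -0.07, "dy": 0, "dz": 1, "yaw": 0}]}}

```text
time_s: 55.6
ee_pos: [748.1, 14.5, 156.1]
ee_rot: [-178.8, -3.4, -1.3]
force: [-0.3, -0.3, -0.0]
gripper_width: 0.6
```

Request:
{"op": "drive_tool", "data": {"moves": [{"claw": 1, "dx": -0.07, "dy": 0, "dz": 1, "yaw": 0}, {"claw": 1, "dx": -0.07, "dy": 0, "dz": 1, "yaw": 0}, {"claw": 1, "dx": -0.07, "dy": 0, "dz": 0.5, "yaw": 0}, {"claw": 1, "dx": 0, "dy": 0, "dz": 0, "yaw": 0}]}}

```text
time_s: 56.1
ee_pos: [742.5, 13.3, 104.4]
ee_rot: [-178.9, -3.1, -1.1]
force: [-0.2, 0.9, 0.8]
gripper_width: 0.5
```

```bash
python3 - <<'E'
from h import *
s=grab_frame("scene");q=st();cv2.imwrite("pics/s28.png",s["color"])
E
```

```text
{'time_s': 56.15, 'qpos': [-0.32, 35.9, 76.09, 1.14, 64.83, 90.34], 'ee_pos': [742.96, 13.32, 105.08], 'ee_rot': [-178.93, -3.17, -1.15], 'force': [1.11, -1.0, 0.03], 'gripper_width': 0.64}
```

View pics/s28.png

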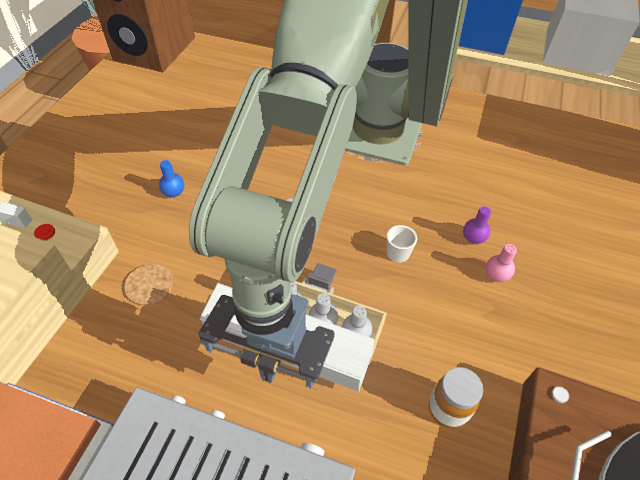

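Request:
{"op": "drive_tool", "data": {"moves": [{"claw": 1, "dx": -1, "dy": 0, "dz": -0.1, "yaw": 0}, {"claw": 1, "dx": -0.6, "dy": 0, "dz": -0.6, "yaw": 0}, {"claw": 1, "dx": -0.6, "dy": 0, "dz": -0.5, "yaw": 0}]}}

```text
time_s: 56.52
ee_pos: [701.2, 13.6, 131.2]
ee_rot: [-178.9, -3.9, -1.1]
force: [1.5, 0.4, -1.2]
gripper_width: 0.5
```

```bash
python3 - <<'E'
from h import *
s=grab_frame("scene");q=st();crop(s,180,220,220,180,3.5,"s29.png")
E
```

```text
{'time_s': 56.58, 'qpos': [-0.32, 30.58, 81.81, 1.15, 63.68, 90.28], 'ee_pos': [700.15, 13.62, 132.82], 'ee_rot': [-178.91, -3.92, -1.12], 'force': [-0.63, -0.08, 0.37], 'gripper_width': 0.22}
```

View pics/s29.png

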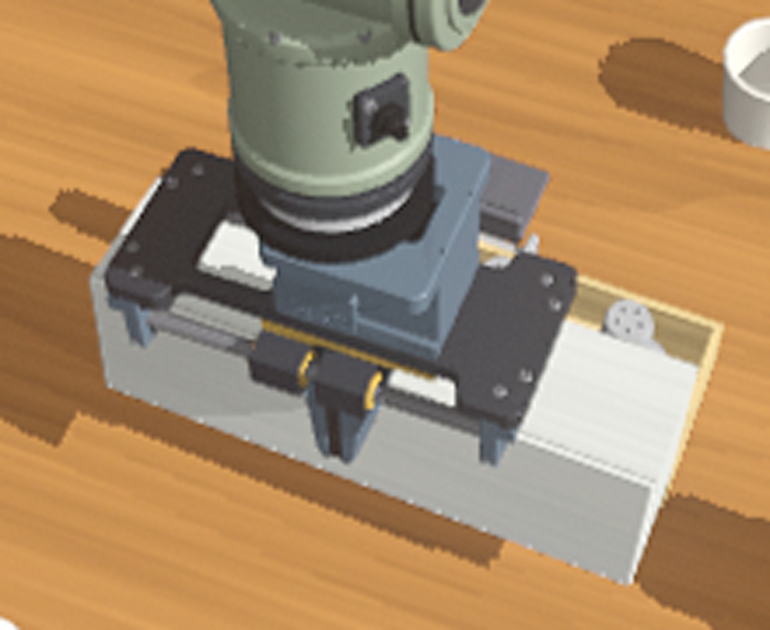

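Request:
{"op": "drive_tool", "data": {"moves": [{"claw": 1, "dx": -0.9, "dy": 0, "dz": -0.2, "yaw": 0}, {"claw": 1, "dx": -0.8, "dy": 0, "dz": -0.15, "yaw": 0}, {"claw": 1, "dx": -0.6, "dy": 0, "dz": -0.05, "yaw": 0}]}}

```text
time_s: 56.95
ee_pos: [661.7, 14.8, 146.6]
ee_rot: [-178.8, -5.4, -1.1]
force: [3.5, 0.1, 3.5]
gripper_width: 0.5
```

```bash
python3 - <<'E'
from h import *
s=grab_frame("scene");q=st();crop(s,180,200,220,180,3.5,"s30.png")
E
```

```text
{'time_s': 57.0, 'qpos': [-0.27, 25.82, 88.12, 1.25, 60.73, 90.26], 'ee_pos': [659.93, 14.75, 146.58], 'ee_rot': [-178.83, -5.31, -1.14], 'force': [0.21, 0.03, 5.89], 'gripper_width': 0.66}
```

View pics/s30.png

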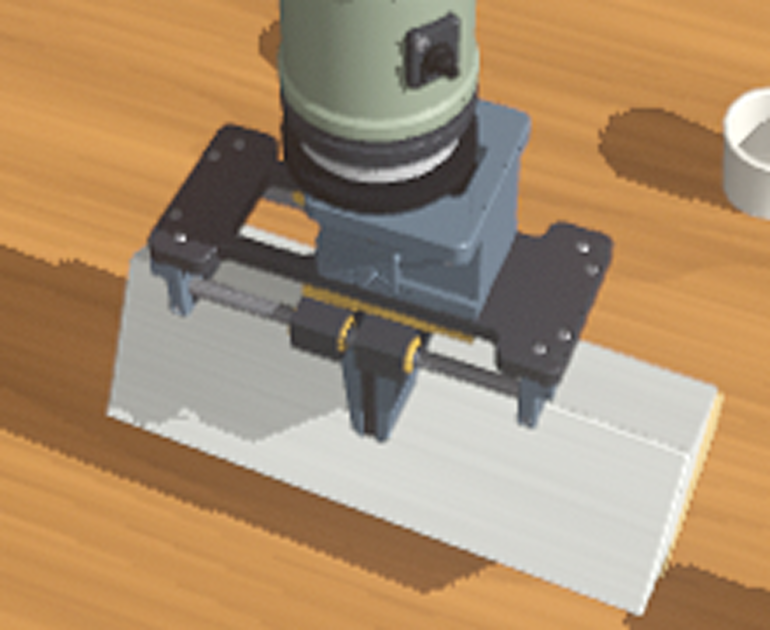

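Request:
{"op": "drive_tool", "data": {"moves": [{"claw": 1, "dx": -0.8, "dy": 0, "dz": -0.05, "yaw": 0}, {"claw": 1, "dx": -0.7, "dy": 0, "dz": 0, "yaw": 0}, {"claw": 1, "dx": -0.7, "dy": 0, "dz": 0.05, "yaw": 0}]}}

```text
time_s: 57.38
ee_pos: [617.9, 16.3, 145.8]
ee_rot: [-178.7, -5.8, -1.2]
force: [1.0, 1.4, 1.9]
gripper_width: 0.1
```

```bash
python3 - <<'E'
from h import *
s=grab_frame("scene");q=st();crop(s,180,180,220,180,3.5,"s31.png")
E
```

```text
{'time_s': 57.42, 'qpos': [-0.18, 21.97, 94.77, 1.35, 57.69, 90.24], 'ee_pos': [615.19, 16.28, 144.96], 'ee_rot': [-178.77, -5.56, -1.14], 'force': [-2.66, 2.16, 0.79], 'gripper_width': -0.04}
```

View pics/s31.png

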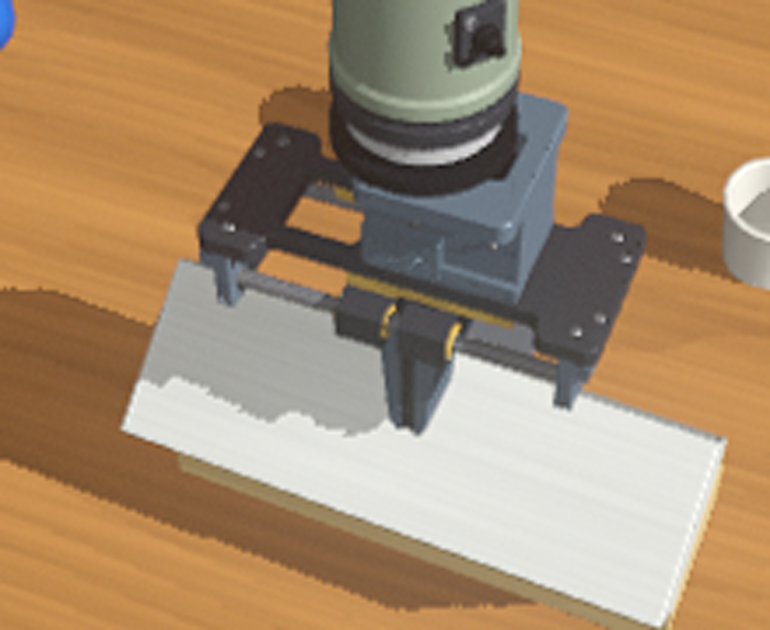

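Request:
{"op": "drive_tool", "data": {"moves": [{"claw": 1, "dx": -0.4, "dy": 0, "dz": 0.15, "yaw": 0}, {"claw": 1, "dx": -0.6, "dy": 0, "dz": 0.25, "yaw": 0}, {"claw": 1, "dx": -0.6, "dy": 0, "dz": 0.3, "yaw": 0}, {"claw": 1, "dx": -0.5, "dy": 0, "dz": 0.3, "yaw": 0}]}}

```text
time_s: 57.92
ee_pos: [572.6, 17.7, 120.7]
ee_rot: [-178.8, -5.4, -1.1]
force: [2.6, -0.4, 3.4]
gripper_width: 0.4
```

```bash
python3 - <<'E'
from h import *
s=grab_frame("scene");q=st();crop(s,180,180,220,180,3.5,"s32.png")
E
```

```text
{'time_s': 57.98, 'qpos': [-0.05, 19.8, 102.38, 1.42, 52.63, 90.21], 'ee_pos': [570.39, 17.61, 119.48], 'ee_rot': [-178.77, -5.17, -1.12], 'force': [-0.02, 0.52, 0.11], 'gripper_width': 0.62}
```

View pics/s32.png

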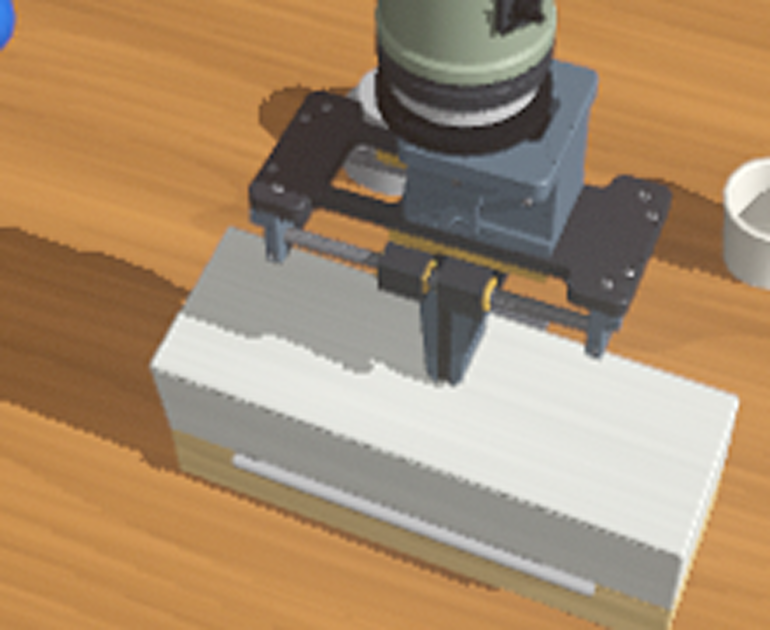

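Request:
{"op": "drive_tool", "data": {"moves": [{"claw": 1, "dx": -0.2, "dy": 0, "dz": 0.15, "yaw": 0}, {"claw": 1, "dx": 0, "dy": 0, "dz": 0.15, "yaw": 0}]}}

```text
time_s: 58.22
ee_pos: [565.7, 17.7, 114.0]
ee_rot: [-178.8, -5.0, -1.1]
force: [-10.6, -0.1, 27.8]
gripper_width: 0.8
```

Request:
{"op": "drive_tool", "data": {"moves": [{"claw": 1, "dx": 0, "dy": 0, "dz": -0.3, "yaw": 0}, {"claw": 1, "dx": 0, "dy": 0, "dz": -0.2, "yaw": 0}, {"claw": 1, "dx": 0, "dy": 0, "dz": 0, "yaw": 0}]}}

```text
time_s: 58.6
ee_pos: [563.9, 16.9, 123.1]
ee_rot: [-178.9, -4.8, -1.1]
force: [0.6, 0.8, -0.2]
gripper_width: 0.5
```

```bash
python3 - <<'E'
from h import *
s=grab_frame("scene");q=st();crop(s,190,200,220,180,3.5,"s33.png")
E
```

```text
{'time_s': 58.65, 'qpos': [-0.08, 19.21, 102.7, 1.32, 53.26, 90.21], 'ee_pos': [563.7, 16.9, 122.9], 'ee_rot': [-178.86, -4.81, -1.08], 'force': [0.16, 0.19, 0.29], 'gripper_width': 0.56}
```

View pics/s33.png

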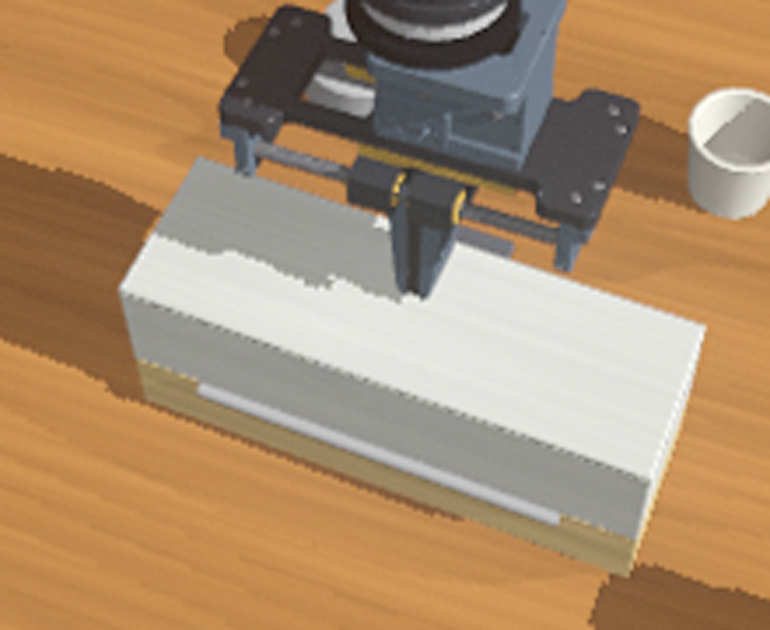

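Request:
{"op": "drive_tool", "data": {"moves": [{"claw": 1, "dx": 0, "dy": 0, "dz": -1, "yaw": 0}, {"claw": 1, "dx": 0, "dy": 0, "dz": -1, "yaw": 0}, {"claw": 1, "dx": 0, "dy": 0, "dz": -1, "yaw": 0}, {"claw": 1, "dx": 0, "dy": 0, "dz": -1, "yaw": 0}, {"claw": 1, "dx": 0, "dy": 0, "dz": -1, "yaw": 0}]}}

```text
time_s: 59.28
ee_pos: [552.6, 14.7, 219.9]
ee_rot: [-178.9, -4.1, -1.1]
force: [0.5, 0.0, -1.2]
gripper_width: 0.7
```

Request:
{"op": "drive_tool", "data": {"moves": [{"claw": 1, "dx": -0.7, "dy": 1, "dz": -0.3, "yaw": 0}, {"claw": 1, "dx": -0.7, "dy": 1, "dz": -0.3, "yaw": 0}, {"claw": 1, "dx": -0.7, "dy": 1, "dz": -0.3, "yaw": 0}, {"claw": 1, "dx": -0.7, "dy": 1, "dz": -0.3, "yaw": 0}, {"claw": 1, "dx": -0.7, "dy": 1, "dz": 0, "yaw": 0}]}}

```text
time_s: 59.9
ee_pos: [478.0, -86.2, 236.2]
ee_rot: [-178.9, -4.1, -0.9]
force: [-0.4, 0.1, -0.2]
gripper_width: 0.6
```

Request:
{"op": "drive_tool", "data": {"moves": [{"claw": 1, "dx": -0.5, "dy": 1, "dz": 0, "yaw": 0}, {"claw": 1, "dx": -0.5, "dy": 1, "dz": 0, "yaw": 0}, {"claw": 1, "dx": -0.5, "dy": 1, "dz": 0, "yaw": 0}, {"claw": 1, "dx": -0.5, "dy": 1, "dz": 0, "yaw": 0}, {"claw": 1, "dx": 0, "dy": 1, "dz": 0, "yaw": 0}]}}

```text
time_s: 60.52
ee_pos: [432.8, -188.4, 228.7]
ee_rot: [-178.8, -3.7, -0.9]
force: [0.0, -0.2, -0.8]
gripper_width: 0.4
```

Request:
{"op": "drive_tool", "data": {"moves": [{"claw": 1, "dx": 0, "dy": 1, "dz": 0, "yaw": 0}, {"claw": 1, "dx": 0, "dy": 1, "dz": 0, "yaw": 0}, {"claw": 1, "dx": 0, "dy": 0, "dz": 0, "yaw": 0}, {"claw": 1, "dx": 0, "dy": 0, "dz": 0, "yaw": 0}]}}

```text
time_s: 61.02
ee_pos: [430.9, -229.8, 225.6]
ee_rot: [-178.7, -3.5, -1.0]
force: [-1.0, 0.4, -0.3]
gripper_width: 0.4
```

```bash
python3 - <<'E'
from h import *
s=grab_frame("scene");t=grab_frame("top");q=st();cv2.imwrite("pics/s34.png",s["color"]);cv2.imwrite("pics/t34.png",t["color"])
a=cv2.imread("pics/scene0.png");b=cv2.imread("pics/top0.png")
print([np.abs(x.astype(int)-y).mean().round(2) for x,y in((a[240:365,220:395],s["color"][240:365,220:395]),(b[150:240,240:390],t["color"][150:240,240:390]))])
crop(s,210,230,200,140,4,"s34c.png");crop(t,235,140,160,110,5,"t34c.png")
E
```

```text
{'time_s': 61.12, 'qpos': [-31.38, 8.71, 101.03, 3.1, 67.91, 58.47], 'ee_pos': [430.99, -229.67, 225.81], 'ee_rot': [-178.73, -3.51, -0.99], 'force': [-0.38, -0.4, 0.51], 'gripper_width': 0.51}
[np.float64(1.08), np.float64(3.02)]
```

View pics/s34.png

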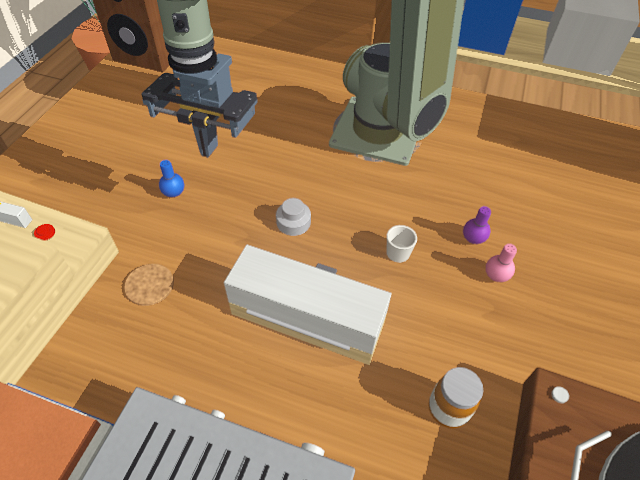

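View pics/t34.png

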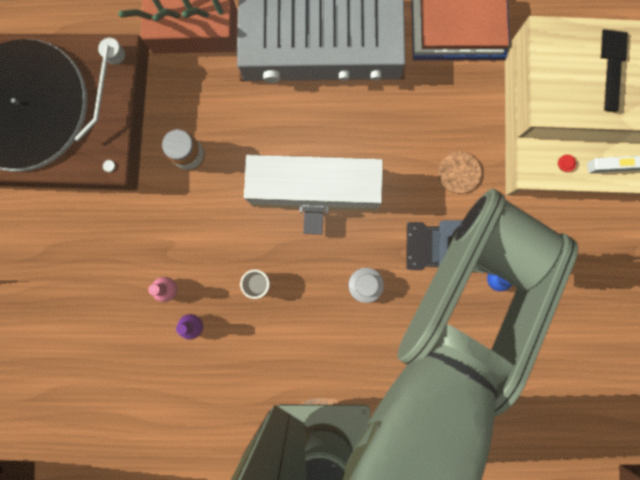

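View pics/s34c.png

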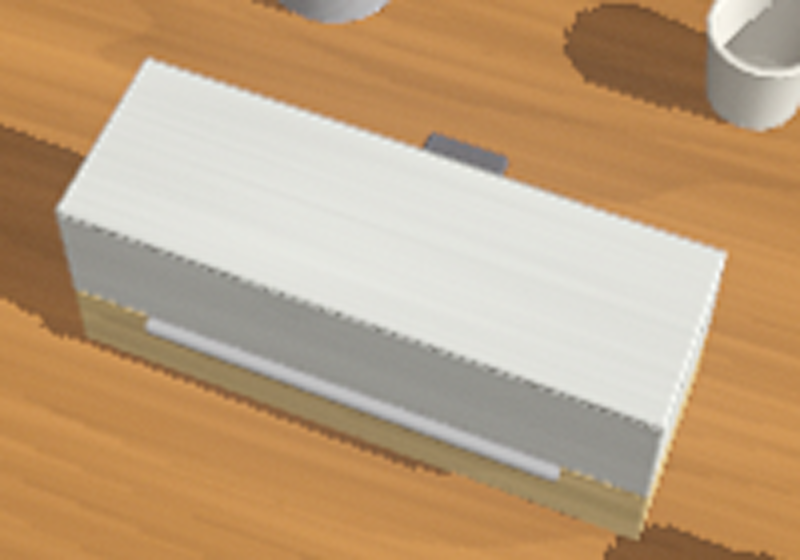

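View pics/t34c.png

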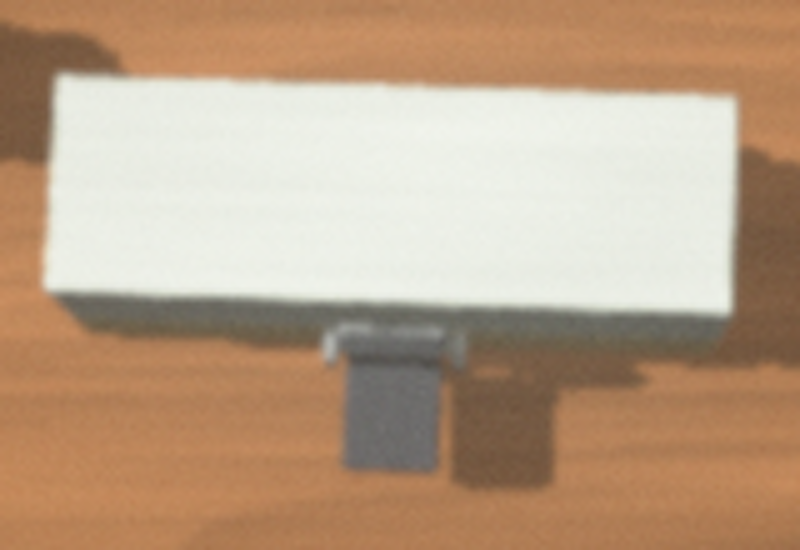

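The lid is shut, and its corners sit at the same pixels as at the start, (247,245), (391,293) and (375,337) in the scene view. It has stayed shut for over 2 s with the arm clear. The cup, weight, jar, coaster and coloured look-alikes are where they began, and no grey shakers are left out.

```bash
python3 -c "
from workcell import job;print(job.job_done())"
```

```text
the job is handed in; nothing more can be done
None
```

The job is done and handed in at about 61 s of the 208 s allowed. I pressed the thumb latch and the lid popped open. All four grey shakers then went into rings of their own, and I swung the lid over and snapped it shut.

**Last checks:**
- **Lid:** it stayed shut for over 2 s with the arm clear, and its corners match the starting pictures in both views.
- **Left alone:** the cup, weight, jar, coaster and the blue, pink and purple look-alikes appear unmoved.
- **Shakers:** in the last pictures before the lid closed, all four stood upright in their rings. I could not see them again once it was shut.

**What went less smoothly:**
- **Leaning shaker:** the one in ring 2 first leaned about 6–8°. Two attempts to drag it straight failed. Gripping it with the jaws turned a quarter turn set it upright.
- **Forces:** pressing the latch briefly read 30 N, the ring 2 placing 24 N, and the final lid press 28 N. The lid press was above the suggested 6–12 N, but all were under the 40 N and 120 N limits.
- **Cameras:** the two cameras disagreed by about 4 mm in x, so I placed mainly by the top one.

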